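Set the depth stop with the red gauge

ROBOT

A 6-joint arm with a two-finger parallel gripper is mounted at the origin on the work surface. World frame = base frame: x ahead of the robot, y to its left, z up, the work surface at z = 0. Lengths are in mm, angles in rad, forces in N, time in s.
With the tool pointing down it reaches from about 275 to 750 mm from the base axis. Payload 10.2 kg.
Tool frame: the origin (TCP) lies between the finger pads; the fingertips stand 11 mm ahead of it and the grasp point (between the pads) lies 8 mm behind it (ctrl.nose_length is the distance from the TCP to the fingertips, in mm); x points along the fingers, y is the direction in which the jaws open and shut, and the axes are right-handed (so a half turn about x gives the same grasp; the last joint's range is limited). The gripper opens to 85 mm and grips with 20 to 120 N. Pads are 22 mm wide; open, the fingers measure 114 mm over their backs; the gripper's body (76 mm by 85 mm) begins 54 mm behind the grasp point. The pads swing forward as they close: fully open they stand 13 mm farther back than shut.
Start: joints at [-0.223, 0.313, 1.498, -0, 1.331, -0.223], TCP at [525.006, -0.014, 242.294] pointing down, gripper open.
Joint ranges: [-2.94, 2.94], [-0.97, 2.17], [0.19, 2.56], [-1.23, 4.37], [0.02, 3.11], [-2.88, 2.88]. Speed limits (rad/s): [2.39, 2.39, 3.01, 3.14, 3.14, 3.14].

INTERFACE

Orientations are given as a unit quaternion [w, x, y, z].
In Python, from rig import ctrl, capture, ticket gives the robot as it stands.
- The arm moves only by the tool step_arm, never from a script. Its argument "commands" is a list of rows, each a list of 2 entries, a list of its own where there are three numbers: the shift along the world's x, y, z normalised to -1 to 1, where 1 is 0.04 m, then the turn about the world's z normalised to -1 to 1, where 1 is 180 degrees. A call has 1 to 5 rows; each row shifts and turns the commanded pose from where the row before left it; what a row does not reach is not made up. A row lasts 1/10 s, in which the tool goes at most 50 mm and 8.59 degrees, less where a joint would pass 70% of its speed; a pose out of reach is approached as far as the arm can. A call with a number of a shift or a turn outside -1 to 1 is refused whole. A call with a gripper value outside its range is refused whole. "gripper" is the closure, from -1 (fully open) to 1 (shut), so that 0 is half open, set as the call begins (left out, the last holds). The fingers move at their own pace and stop on an object; "force" is the grip in N (left out, the last holds). Time passes only in rows, so rows that do not move let the fingers close. It gives the time, the measured TCP pose, the force and the opening at its end, in the units of the state.
- ctrl.sense(): the state, without advancing time (a new reading comes with each control period).
- capture(name): name is "scene" or "side" or "wrist"; returns a dict with "image" (384x512x3 uint8, blue, green, red), "fov_y" (degrees; the focal length in pixels is half the picture's height over the tangent of half this angle, whatever the lens; pixels are square), "cx", "cy" (the principal point, pixels), "origin" and "orientation" of the camera in the world. Camera axes: x right, y down, z forward; pixel columns grow to the right and rows downward; lengths in mm; the calibration is good to about 2 mm. A picture is of the moment at which its call begins. There is no depth.
- ticket.finish_job(): hands the job in, once; it reports no verdict.
The state is a dict: "time_s": time; "joints": joint angles; "dq": joint speeds; "tau": joint torques, N m; "eef_pos": TCP position; "ee_rot": TCP orientation; "force": force on the tool from outside, world axes, zero at the start; "wrist_torque": the same for the moment, N m; "grip_width": opening from 0.0 (shut) to 1.0 (fully open).
Only numpy, scipy, OpenCV 4.12 (cv2) and the standard library are available. Lean on these libraries where they do the work, as an engineer would, in place of code of your own. Each camera call takes 0.05 s, during which the arm holds its last target.

TASK

Set the depth stop on the shed bench: slide the red setting gauge fully home under the brass collar, its slot around the threaded rod, and let it lie on the floating plate; then spin the knurled collar down, pressing gauge and plate onto the firm seat below, until by feel the gauge is nipped snugly (about 30 N, never more than 60 N). Leave the red gauge nipped there, and do not disturb the blue gauge or anything else on the bench.

Things in the scene. Friction and masses are not known exactly. Their poses are not given: they have to be found in the camera images.
- stand: depth-stop stand bolted to the bench: green base plate 110 x 96 x 10 mm, reaching 70 mm to the -x side and 40 mm to the +x side of a vertical threaded rod. Origin: on the rod's axis at bench height; z up. The gauge goes in from the -x side, along the stand's +x, its own x axis along the stand's x axis
- rod_top (a point): top of the threaded steel rod, 112 mm above the bench; rod 16 mm across (18 over the thread)
- plate_top (a point): centre of the top of the free steel plate on the base, 24 mm above the bench: 44 mm wide, from 70 mm on the stand's -x side to 26 mm on the +x side of the rod's axis. It floats on light springs (7 N to start it down, 0.5 N per mm more); 2.5 to 6.5 mm lower, differing at each start and out of sight, is a firm seat (30 N per mm): only feel tells
- collar_mid (a point): centre of the knurled brass collar (on the rod's axis, at half its height): 48 mm across, 30 mm tall, so its underside is 15 mm below. z up; x turns with the collar (black line on top). At the start the underside is 62 to 71 mm above the bench
- collar: the same collar, same origin. Turned clockwise seen from above it goes down 4.77 mm per rad (30 mm per turn), with an even drag of 0.3 N m, and stays where it is left. On the floating plate it presses with under 9 N; on the firm seat the press rises by about 120 N per rad, and the torque felt climbs above that of free turning: at 30 N by 0.15 N m (steady turning) to 0.3 (small steps with stops)
- gauge_red: setting gauge, 30 mm tall, 0.2 to 0.4 kg, lying flat. Origin: underside, below the centre of its slot (the rod's place); z up. Slot 20 mm wide, open to +x, closed at x = -10 mm; prongs 12 mm thick reach x = +24; aluminium fork 44 mm wide from x = -30 to +24 mm; red bar handle 22 mm wide from x = -110 to -30. Centre of mass near x = -40 mm. Home: slot's closed end at the rod
- gauge_blue: blue setting gauge, the same form, 38 mm tall with a blue handle; not to be used. Origin and axes as the red one. The two swap places from start to start
- screw_jar: glass jar with black cap, 60 mm across, 85 mm tall, origin at its foot; leave alone
- spray_can: blue can, 58 mm across, 180 mm tall, origin at its foot; leave alone
- mug: white mug, 80 mm across, 90 mm tall, origin at its foot; leave alone
- wrench: steel wrench 180 mm long, lying; leave alone
- screwdriver: screwdriver, lying beyond the stand; leave alone
- offcut: wood offcut 120 x 70 x 40 mm, origin under its centre; leave alone
Not all that is in view belongs to the job. Leave any pink look-alike of the gauge_red alone.

How it is judged (in metres and radians):
On the way, in this order (a step that is already met when the one before it is completed fails the run):
1. the red gauge lies fully home on the floating plate, around the rod, let go and not yet nipped (horizontal distance between gauge_red and stand below 0.005 m and height (world z) of gauge_red below 0.0265 m and angle between gauge_red's own z axis and vertical below 0.05 rad and contact force between each of the fingers, collar and gauge_red below 0.1 N), for 0.2 s.
2. the collar presses on the red gauge (contact force between collar and gauge_red above 15 N), for 0.2 s.
At the end, for the whole second after the job is handed in: the red gauge lies flat (within 0.05 rad) around the rod, its slot centre within 5 mm of the rod's axis, nipped by the collar with 15 to 50 N, all at rest (horizontal distance between gauge_red and stand below 0.005 m and angle between gauge_red's own z axis and vertical below 0.05 rad and contact force between collar and gauge_red between 15 and 50 N and linear speed of gauge_red below 0.01 m/s and angular speed of collar below 0.05 rad/s); the robot touches nothing.
It fails at once if the collar presses on the red gauge with more than 60 N (contact force between collar and gauge_red above 60 N).
It fails at once if the blue gauge is moved by more than 20 mm (distance of gauge_blue from where it was at the start of the episode above 0.02 m).
It fails at once if another thing on the bench is moved by more than 30 mm (distance of any of screw_jar, spray_can, mug, wrench, screwdriver, offcut from where it was at the start of the episode above 0.03 m).
It also fails if it takes over 72 s, if anything falls off the work surface, if the arm or the gripper's body presses on something with over 40 N, if the wrist force passes 120 N, or if a joint passes its speed limit or range.

## Working session

There is one attempt and no reset: what is moved stays moved. The work goes in short steps, Python scripts to look and compute and a tool call to move; the robot and the scene stay as the last step left them, time stands still between calls to the robot, and variables do not carry over. Pictures are saved under pics/ and viewed, and the job is handed in when it is done.

Besides the shell and the picture viewer there is one more tool, called by a JSON object that holds its "op" and its "data", one argument or row to a line. step_arm: Moves the arm, as the interface text tells. Its arguments: {"type":"object","properties":{"commands":{"type":"array","items":{"type":"array"}},"gripper":{"type":"number"},"force":{"type":"number"}},"required":["commands"]}

```bash
ls; mkdir -p pics; python3 - <<'E'
from rig import ctrl,capture,ticket
import cv2
print(ctrl.sense())
for n in ["scene","side","wrist"]:
    c=capture(n); cv2.imwrite(f"pics/{n}0.png",c["image"]); print(n,{k:v for k,v in c.items() if k!="image"})
E
```

```text
pics
{'time_s': 0.0, 'joints': array([-2.23366564e-01,  3.13449528e-01,  1.49842685e+00,  5.62692957e-06,
        1.33100293e+00, -2.23386143e-01]), 'dq': array([ 1.63626981e-03,  6.38484692e-05, -1.73358410e-03, -1.02378781e-03,
        2.12646805e-05, -7.66830986e-04]), 'tau': array([-5.78409599e-04, -4.12261176e+01, -2.59742296e+01, -3.58453699e-04,
        4.11797926e-03, -1.23038126e-05]), 'eef_pos': array([5.24760251e+02, 6.12182966e-02, 2.41739161e+02]), 'ee_rot': array([ 0.4996185 ,  0.49975456,  0.50039041, -0.50023612]), 'force': array([0.0764724 , 0.77285834, 0.77934428]), 'wrist_torque': array([-0.04950839, -0.04665517,  0.02196644]), 'grip_width': 0.9988808910032176}
scene {'fov_y': 56.408732422751584, 'cx': 257.30210157803384, 'cy': 191.29350707093857, 'origin': array([1356.46465539,  279.22839869,  777.92010238]), 'orientation': array([-0.2485241 ,  0.52484545,  0.73467268, -0.350755  ])}
side {'fov_y': 43.747588028511345, 'cx': 255.82065734645877, 'cy': 188.0721559900691, 'origin': array([ 159.17395858, -732.83432293, 1031.61027724]), 'orientation': array([-0.34745139,  0.90787373, -0.21622923,  0.091037  ])}
wrist {'fov_y': 68.79379004363017, 'cx': 257.31489786128776, 'cy': 187.53852496475676, 'origin': array([522.75503539,  78.61081051, 374.34913898]), 'orientation': array([ 1.56251017e-01,  9.87717262e-01, -1.92692248e-04, -4.38690017e-04])}
```

View pics/scene0.png

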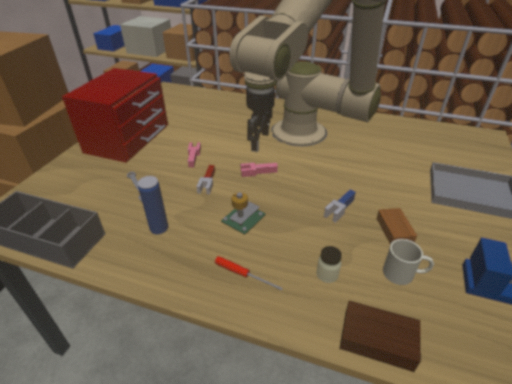

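View pics/side0.png

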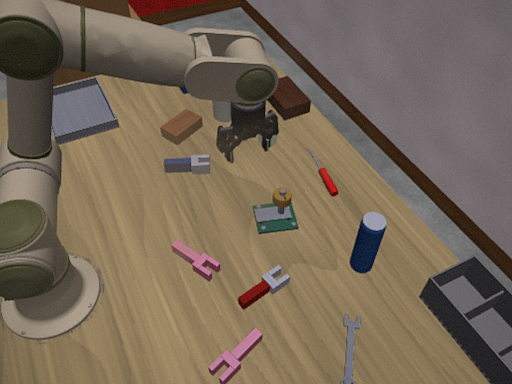

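View pics/wrist0.png

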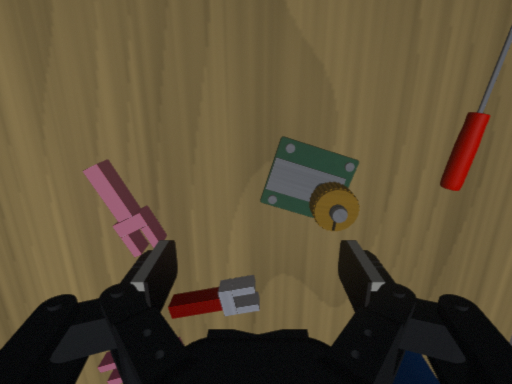

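```bash
cat > h.py <<'E'
import numpy as np, cv2
from scipy.spatial.transform import Rotation as R
def cam(c):
    f=192/np.tan(np.radians(c["fov_y"]/2)); q=c["orientation"]
    return f,c["cx"],c["cy"],np.array(c["origin"]),R.from_quat([q[1],q[2],q[3],q[0]]).as_matrix()
def ray(c,u,v):
    f,cx,cy,o,M=cam(c); d=M@np.array([(u-cx)/f,(v-cy)/f,1]); return o,d/np.linalg.norm(d)
def atz(c,u,v,z):
    o,d=ray(c,u,v); return o+d*(z-o[2])/d[2]
def proj(c,P):
    f,cx,cy,o,M=cam(c); p=M.T@(np.array(P)-o); return np.array([f*p[0]/p[2]+cx,f*p[1]/p[2]+cy])
def tri(*a):
    A=np.zeros((3,3));b=np.zeros(3)
    for c,u,v in a:
        o,d=ray(c,u,v);Q=np.eye(3)-np.outer(d,d);A+=Q;b+=Q@o
    x=np.linalg.solve(A,b); return x
def rms(x,*a): return [np.round(proj(c,x)-[u,v],1) for c,u,v in a]
def crop(c,x0,y0,x1,y1,k,name):
    cv2.imwrite(name,cv2.resize(c["image"][y0:y1,x0:x1],None,fx=k,fy=k,interpolation=cv2.INTER_CUBIC))
E
python3 - <<'E'
from h import *
import pickle
from rig import capture
cs={n:capture(n) for n in ["scene","side","wrist"]}
pickle.dump(cs,open("c0.pkl","wb"))
crop(cs["wrist"],160,120,380,330,3.6,"pics/w1.png")
crop(cs["side"],220,170,320,320,4,"pics/s1.png")
crop(cs["scene"],180,150,290,250,6,"pics/sc1.png")
E
```

```text
(no output)
```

View pics/w1.png

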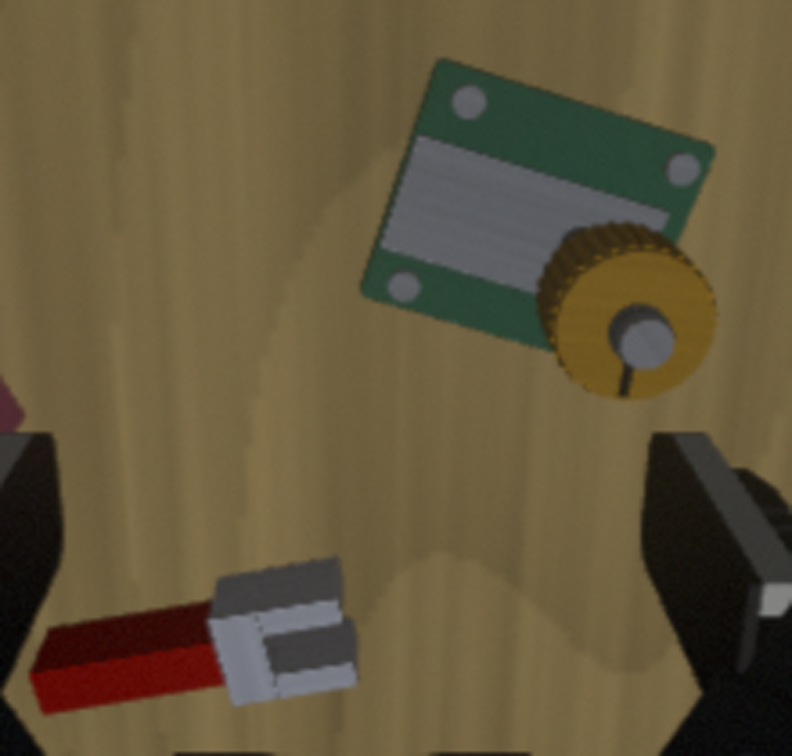

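View pics/s1.png

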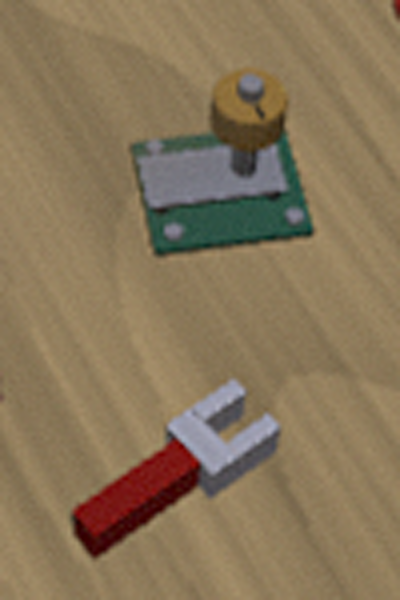

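View pics/sc1.png

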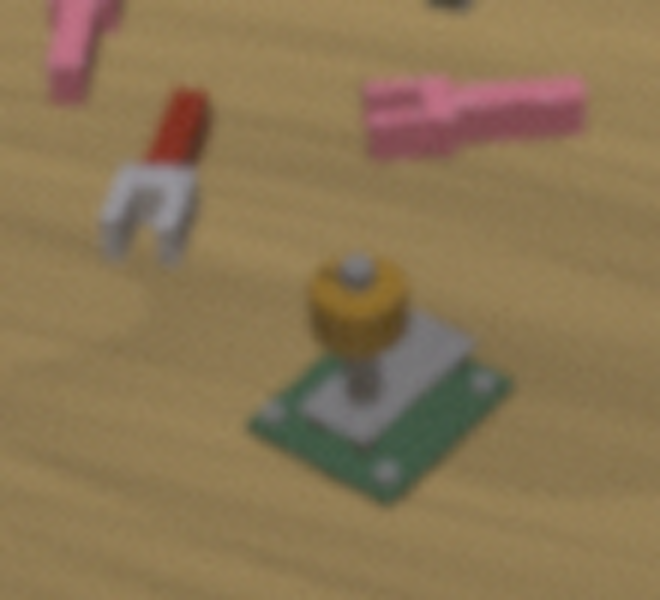

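```bash
cat > m.py <<'E'
from h import *
import pickle
cs=pickle.load(open("c0.pkl","rb"))
def W(x,y): return (cs["wrist"],160+(x+.5)/3.6-.5,120+(y+.5)/3.6-.5)
def S(x,y): return (cs["side"],220+(x+.5)/4-.5,170+(y+.5)/4-.5)
def C(x,y): return (cs["scene"],180+(x+.5)/6-.5,150+(y+.5)/6-.5)
np.set_printoptions(precision=1,suppress=True)
for n,a in dict(rodtop=[W(648,344),S(251,80),C(358,263)],
  baseNW=[W(437,62),S(131,145)], baseNE=[W(714,148),S(284,137)],baseSW=[W(362,291),S(157,250)],
  collarS=[W(635,323),S(249,103)],
  forkbackN=[W(210,618),S(168,428)],forkbackS=[W(232,703),S(208,470)],
  tipN=[W(341,598),S(236,381)],tipS=[W(356,685),S(278,425)],
  hendN=[W(32,678),S(73,518)],hendS=[W(44,713),S(97,538)]).items():
    x=tri(*a); print(n,x,rms(x,*a),end=' '); print([atz(*q,{'r':112,'b':10,'c':95,'f':30,'t':30,'h':30}[n[0]])[:2] for q in a])
E
python3 m.py
```

```text
rodtop [607.8 -36.2 112.4] [array([1.5, 0.1]), array([-0.3,  0.4]), array([ 0.1, -0.2])] [array([606.4, -36.3]), array([609.4, -35. ]), array([608.2, -36.5])]
baseNW [554.5  28.4   7.7] [array([0.7, 0.3]), array([-0.4,  0.1])] [array([553.3,  29. ]), array([554.6,  26.4])]
baseNE [660.6  -5.4  -3.2] [array([-0.3, -0. ]), array([ 0.1, -0.1])] [array([656.1,  -2.5]), array([653.8, -14.7])]
baseSW [528.3 -60.3   7.3] [array([1.2, 0.4]), array([-0.6,  0.1])] [array([526.6, -58.6]), array([529. , -62.4])]
collarS [607.8 -37.7  93. ] [array([-0.1, -0. ]), array([ 0., -0.])] [array([607.3, -36.9]), array([606.7, -39.1])]
forkbackN [ 465.6 -195.8   27.6] [array([0.8, 0.3]), array([-0.5,  0.1])] [array([ 464.8, -193.4]), array([ 466.1, -197.5])]
forkbackS [ 472.9 -234.6   32. ] [array([0.3, 0.1]), array([-0.2,  0. ])] [array([ 472.2, -236.2]), array([ 474.1, -233.7])]
tipN [ 519.  -185.5   28.2] [array([0.5, 0.2]), array([-0.3,  0.1])] [array([ 518.3, -183.8]), array([ 519.2, -186.6])]
tipS [ 525.3 -226.1   31.4] [array([0.6, 0.2]), array([-0.4,  0.1])] [array([ 524.4, -226.9]), array([ 526.7, -225.4])]
hendN [ 388.7 -225.2   28. ] [array([0.2, 0.1]), array([-0.1,  0. ])] [array([ 389.3, -223.3]), array([ 388.5, -226.3])]
hendS [ 393.9 -243.    29.1] [array([1.1, 0.4]), array([-0.8,  0. ])] [array([ 392.6, -241.4]), array([ 395.4, -244.2])]
```

```bash
python3 - <<'E'
from m import *
s=cs["side"];
print()
for n,p in dict(can=(362,266),pinkA_tip=(262,333),pinkA_2=(210,370),pinkB_a=(175,243),pinkB_b=(215,272),wr=(352,320),drv=(333,190),blue_tip=(210,163),blue_h=(165,167)).items(): print(n,atz(s,*p,10 if n!='can' else 0))
from scipy.spatial.transform import Rotation as R
from rig import ctrl
st=ctrl.sense();q=st["ee_rot"];print(R.from_quat([q[1],q[2],q[3],q[0]]).as_matrix(),st["time_s"])
E
```

```text
rodtop [607.8 -36.2 112.4] [array([1.5, 0.1]), array([-0.3,  0.4]), array([ 0.1, -0.2])] [array([606.4, -36.3]), array([609.4, -35. ]), array([608.2, -36.5])]
baseNW [554.5  28.4   7.7] [array([0.7, 0.3]), array([-0.4,  0.1])] [array([553.3,  29. ]), array([554.6,  26.4])]
baseNE [660.6  -5.4  -3.2] [array([-0.3, -0. ]), array([ 0.1, -0.1])] [array([656.1,  -2.5]), array([653.8, -14.7])]
baseSW [528.3 -60.3   7.3] [array([1.2, 0.4]), array([-0.6,  0.1])] [array([526.6, -58.6]), array([529. , -62.4])]
collarS [607.8 -37.7  93. ] [array([-0.1, -0. ]), array([ 0., -0.])] [array([607.3, -36.9]), array([606.7, -39.1])]
forkbackN [ 465.6 -195.8   27.6] [array([0.8, 0.3]), array([-0.5,  0.1])] [array([ 464.8, -193.4]), array([ 466.1, -197.5])]
forkbackS [ 472.9 -234.6   32. ] [array([0.3, 0.1]), array([-0.2,  0. ])] [array([ 472.2, -236.2]), array([ 474.1, -233.7])]
tipN [ 519.  -185.5   28.2] [array([0.5, 0.2]), array([-0.3,  0.1])] [array([ 518.3, -183.8]), array([ 519.2, -186.6])]
tipS [ 525.3 -226.1   31.4] [array([0.6, 0.2]), array([-0.4,  0.1])] [array([ 524.4, -226.9]), array([ 526.7, -225.4])]
hendN [ 388.7 -225.2   28. ] [array([0.2, 0.1]), array([-0.1,  0. ])] [array([ 389.3, -223.3]), array([ 388.5, -226.3])]
hendS [ 393.9 -243.    29.1] [array([1.1, 0.4]), array([-0.8,  0. ])] [array([ 392.6, -241.4]), array([ 395.4, -244.2])]

can [ 718.2 -268.1    0. ]
pinkA_tip [ 404.9 -317.6   10. ]
pinkA_2 [ 266.6 -341.7   10. ]
pinkB_a [317.5   3.6  10. ]
pinkB_b [ 374.9 -123.2   10. ]
wr [ 605.6 -383.    10. ]
drv [789.3 -23.6  10. ]
blue_tip [516.3 233.6  10. ]
blue_h [389.2 277.5  10. ]
[[-0.  1.  0.]
 [ 0.  0. -1.]
 [-1. -0. -0.]] 0.3
```

{"op": "step_arm", "data": {
  "commands": [
    [[-0.26,-0.57,-0.3],-0.0435],
    [[-0.26,-0.57,-0.3],-0.0435],
    [[-0.26,-0.57,-0.3],-0.0435],
    [[-0.26,-0.57,-0.3],-0.0435],
    [[-0.26,-0.57,-0.3],-0.0435]
  ],
  "gripper": -1
}}

```text
time_s: 0.8
eef_pos: [472.5, -114.8, 181.9]
ee_rot: [0.302, 0.639, 0.302, -0.639]
force: [-0.0, 0.5, -0.0]
grip_width: 0.997
```

{"op": "step_arm", "data": {
  "commands": [
    [[-0.26,-0.57,-0.3],-0.0435],
    [[-0.26,-0.57,-0.3],-0.0435],
    [[-0.26,-0.57,-0.3],-0.0435],
    [[-0.26,-0.57,-0.3],-0.0435],
    [[-0.26,-0.57,-0.3],-0.0435]
  ]
}}

```text
time_s: 1.3
eef_pos: [420.5, -228.9, 121.9]
ee_rot: [0.07, 0.704, 0.07, -0.704]
force: [-0.6, -0.7, -0.5]
grip_width: 1.001
```

{"op": "step_arm", "data": {
  "commands": [
    [[0,0,0],0],
    [[0,0,0],0]
  ]
}}

```text
time_s: 1.5
eef_pos: [421.0, -228.0, 122.3]
ee_rot: [-0.072, -0.703, -0.073, 0.703]
force: [-0.3, 0.1, 0.5]
grip_width: 1.001
```

```bash
cat >> h.py <<'E'
def state():
    from rig import ctrl
    s=ctrl.sense();q=s["ee_rot"];M=R.from_quat([q[1],q[2],q[3],q[0]]).as_matrix()
    y=M[:,1]; print("t%.2f"%s["time_s"],"pos",np.round(s["eef_pos"],1),"jawyaw %.3f"%np.arctan2(y[1],y[0]),"x",np.round(M[:,0],3),"F",np.round(s["force"],1),"T",np.round(s["wrist_torque"],2),"w%.3f"%s["grip_width"],"q",np.round(s["joints"],2)); return s
E
python3 - <<'E'
from h import *
from rig import capture
state()
c=capture("wrist"); cv2.imwrite("pics/w2.png",c["image"])
import pickle;pickle.dump(c,open("c1.pkl","wb"))
E
```

```text
t1.50 pos [ 421.  -228.   122.3] jawyaw -1.366 x [-0.  0. -1.] F [-0.3  0.1  0.5] T [-0.03  0.03  0.04] w1.001 q [-0.74  0.35  1.79  0.    1.    0.62]
```

View pics/w2.png

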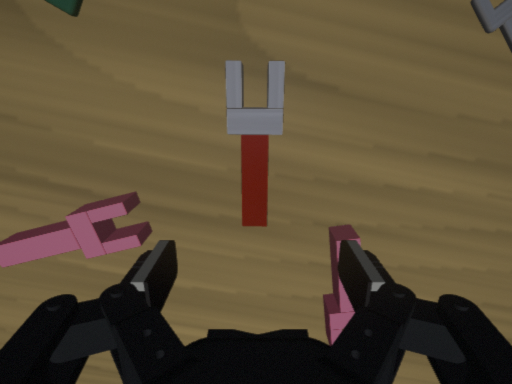

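```bash
python3 - <<'E'
from h import *
import pickle
c=pickle.load(open("c1.pkl","rb"))
np.set_printoptions(precision=1,suppress=True)
P=lambda u,v,z=30:atz(c,u,v,z)[:2]
g={k:P(*p) for k,p in dict(hL=(242,226),hR=(267.5,226),bL=(226.5,134.5),bR=(283,134.5),tL=(225.5,61),tR=(285.5,61),sL=(243,108),sR=(268,108)).items()};print(g)
m=lambda a,b:(g[a]+g[b])/2
d=m('tL','tR')-m('hL','hR');yaw=np.arctan2(d[1],d[0]);e=np.array([np.cos(yaw),np.sin(yaw)])
print("yaw",yaw,np.linalg.norm(d),"origin",m('tL','tR')-24*e,m('hL','hR')+110*e,m('bL','bR')+30*e)
o=m('hL','hR')+110*e; print("grasp",o-80*e)
for z in(0,30): print("pink",P(330,228,z),P(345,225,z),P(325,295,z))
E
```

```text
{'hL': array([ 387.2, -221.3]), 'hR': array([ 391.8, -243.3]), 'bL': array([ 463.3, -194.3]), 'bR': array([ 472.4, -238.2]), 'tL': array([ 515.9, -184.5]), 'tR': array([ 524.9, -227.7]), 'sL': array([ 485.9, -203.3]), 'sR': array([ 489.8, -222.2])}
yaw 0.19777298474790364 133.49684707219387 origin [ 496.9 -210.8] [ 497.4 -210.7] [ 497.3 -210.4]
grasp [ 418.9 -226.4]
pink [ 388.5 -309.2] [ 394.7 -323. ] [ 309.7 -326.6]
pink [ 401.2 -297.8] [ 406.7 -310. ] [ 331.7 -313.2]
```

{"op": "step_arm", "data": {
  "commands": [
    [[-0.05,0.04,-0.6],-0.002],
    [[0,0,-0.6],0],
    [[0,0,-0.6],0],
    [[0,0,-0.5],0],
    [[0,0,-0.3],0]
  ],
  "gripper": -0.3
}}

```text
time_s: 2.05
eef_pos: [419.2, -225.4, 17.5]
ee_rot: [-0.071, -0.703, -0.071, 0.704]
force: [0.3, -1.7, 0.1]
grip_width: 0.651
```

{"op": "step_arm", "data": {
  "commands": [
    [[0,0,-0.07],0],
    [[0,0,0],0]
  ]
}}

```text
time_s: 2.25
eef_pos: [419.4, -226.3, 15.9]
ee_rot: [0.07, 0.704, 0.07, -0.703]
force: [-0.4, -0.9, -0.7]
grip_width: 0.653
```

```bash
python3 - <<'E'
from h import *
from rig import capture
state()
c=capture("wrist"); cv2.imwrite("pics/w3.png",c["image"])
E
```

```text
t2.25 pos [ 419.4 -226.3   15.9] jawyaw -1.372 x [ 0. -0. -1.] F [-0.4 -0.9 -0.7] T [-0.01 -0.    0.03] w0.653 q [-0.74  0.53  1.87  0.    0.74  0.63]
```

View pics/w3.png

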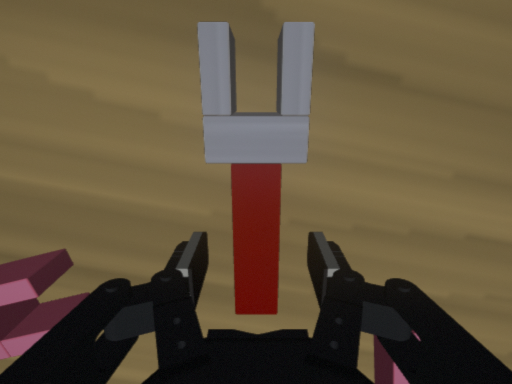

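{"op": "step_arm", "data": {
  "commands": [
    [[0,0,0],0],
    [[0,0,0],0],
    [[0,0,0],0],
    [[0,0,0],0],
    [[0,0,0],0]
  ],
  "gripper": 1,
  "force": 90
}}

```text
time_s: 2.8
eef_pos: [419.3, -226.6, 16.4]
ee_rot: [0.07, 0.704, 0.07, -0.703]
force: [-1.7, 2.1, 7.5]
grip_width: 0.235
```

{"op": "step_arm", "data": {
  "commands": [
    [[0,0,0],0],
    [[0,0,0],0],
    [[0,0,0.5],0],
    [[0,0,0.5],0],
    [[0,0,0.5],0]
  ]
}}

```text
time_s: 3.3
eef_pos: [418.7, -226.2, 76.1]
ee_rot: [-0.07, -0.703, -0.07, 0.704]
force: [-0.2, -0.6, -3.2]
grip_width: 0.241
```

```bash
python3 - <<'E'
from h import *
from rig import capture
state()
c=capture("wrist"); cv2.imwrite("pics/w4.png",c["image"])
import pickle;pickle.dump(c,open("c2.pkl","wb"))
E
```

```text
t3.30 pos [ 418.7 -226.2   76.1] jawyaw -1.373 x [-0.001  0.001 -1.   ] F [-0.2 -0.6 -3.2] T [-0.07  0.11 -0.02] w0.241 q [-0.74  0.42  1.84 -0.    0.89  0.63]
```

View pics/w4.png

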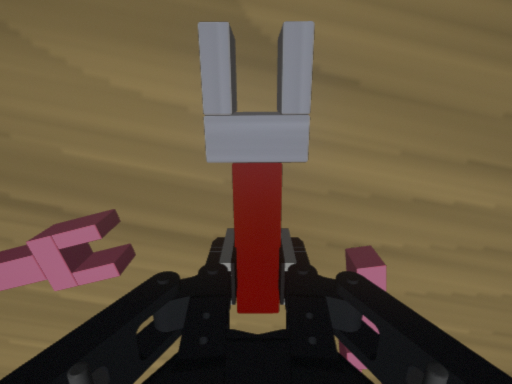

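{"op": "step_arm", "data": {
  "commands": [
    [[0.1,0.6,0],-0.0226],
    [[0.18,0.88,0],-0.0226],
    [[0.18,0.88,0],-0.0226],
    [[0.18,0.88,0],-0.0226],
    [[0.18,0.88,0],-0.0226]
  ]
}}

```text
time_s: 3.85
eef_pos: [451.6, -60.1, 75.0]
ee_rot: [0.057, -0.705, 0.057, 0.705]
force: [0.1, -0.1, -3.4]
grip_width: 0.236
```

{"op": "step_arm", "data": {
  "commands": [
    [[0.18,0.88,0],-0.0226],
    [[0.15,0.85,0],-0.0226],
    [[0,0,0],0],
    [[0,0,0],0]
  ]
}}

```text
time_s: 4.25
eef_pos: [464.7, 8.0, 75.0]
ee_rot: [0.105, -0.699, 0.105, 0.7]
force: [-0.5, -0.3, -2.3]
grip_width: 0.239
```

```bash
python3 - <<'E'
from h import *
from rig import capture
state()
import pickle
cs={n:capture(n) for n in ["scene","side","wrist"]}
pickle.dump(cs,open("c3.pkl","wb"))
cv2.imwrite("pics/w5.png",cs["wrist"]["image"])
crop(cs["side"],200,150,340,255,5,"pics/s5.png")
crop(cs["scene"],180,150,290,250,6,"pics/sc5.png")
E
```

```text
t4.25 pos [464.7   8.   75. ] jawyaw -1.868 x [-0.001  0.    -1.   ] F [-0.5 -0.3 -2.3] T [0.05 0.14 0.02] w0.239 q [-0.24  0.4   1.87 -0.    0.87  1.63]
```

View pics/w5.png

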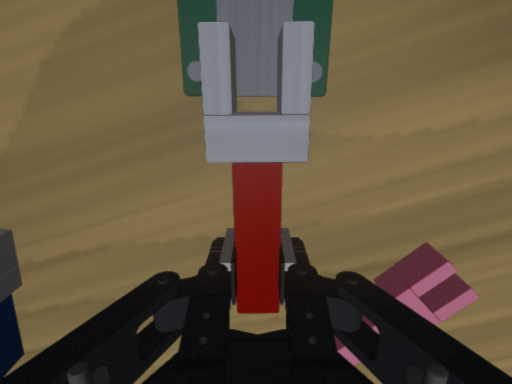

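View pics/s5.png

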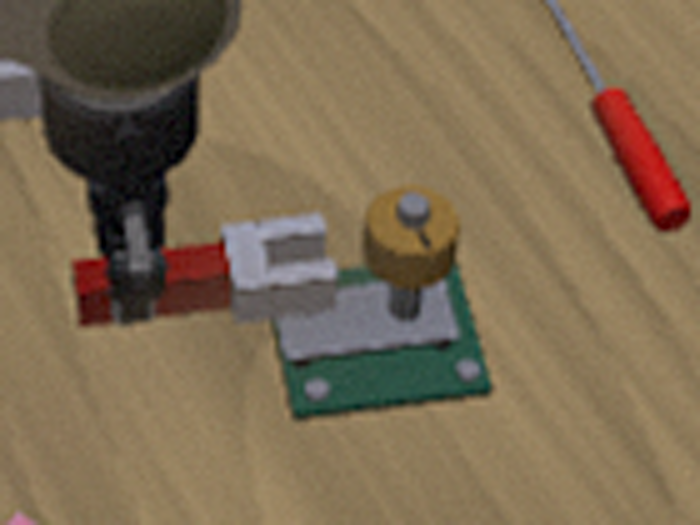

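View pics/sc5.png

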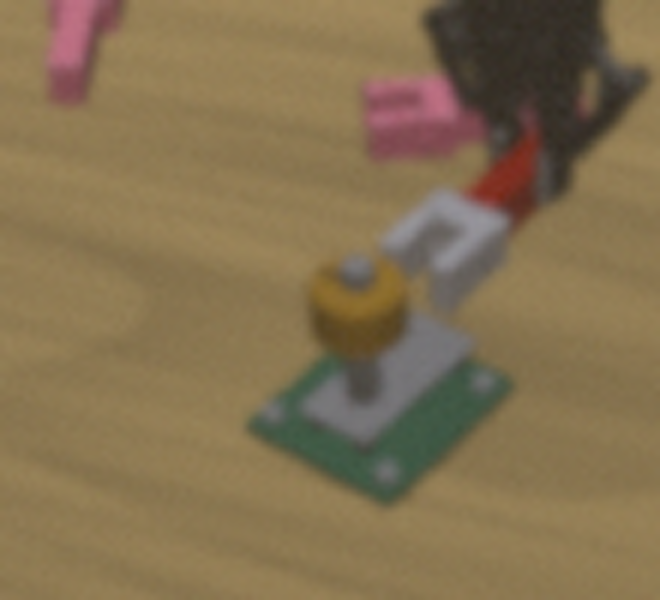

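```bash
python3 - <<'E'
from h import *
import pickle
cs=pickle.load(open("c3.pkl","rb"))
crop(cs["wrist"],170,0,345,130,4.5,"pics/w5c.png")
E
```

```text
(no output)
```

View pics/w5c.png

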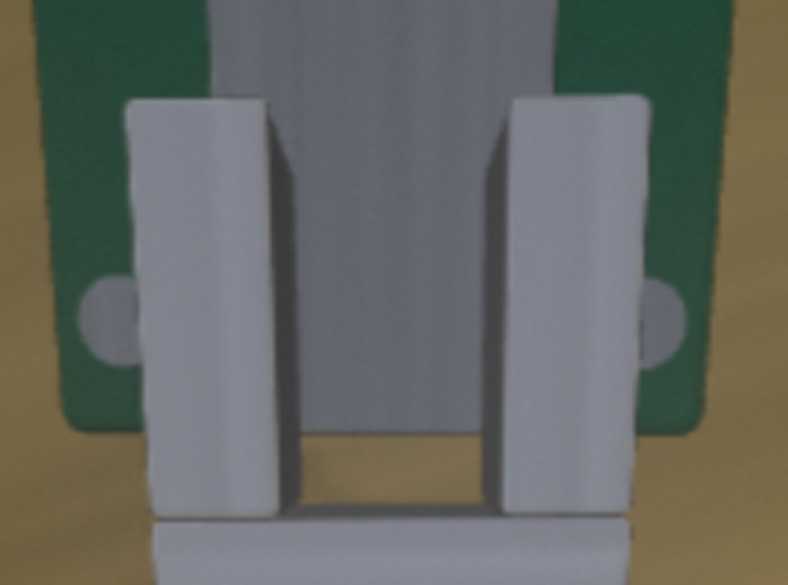

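```bash
python3 - <<'E'
from h import *
import pickle
np.set_printoptions(precision=1,suppress=True)
cs=pickle.load(open("c3.pkl","rb"))
P=lambda x,y,z:atz(cs["wrist"],170+(x+.5)/4.5-.5,(y+.5)/4.5-.5,z)[:2]
m=lambda a,b,z:(P(*a,z)+P(*b,z))/2
b0=m((61,400),(707,400),10);b1=m((34,0),(734,0),10);e=b1-b0;print("base",b0,b1,np.arctan2(e[1],e[0]))
print("edges yaw",[ (lambda d:np.arctan2(d[1],d[0]))(P(*a,10)-P(*b,10)) for a,b in (((34,0),(61,400)),((734,0),(707,400)))], "width",np.linalg.norm(P(34,0,10)-P(734,0,10)))
print("plate",m((209,0),(556,0),24),np.linalg.norm(P(209,0,24)-P(556,0,24)))
near=m((80,434),(690,434),10);print("base near edge mid",near)
zg=89
g0=m((150,515),(630,513),zg);g1=m((127,102),(650,97),zg);d=g1-g0
print("gauge",g0,g1,np.arctan2(d[1],d[0]),np.linalg.norm(P(127,102,zg)-P(650,97,zg)))
y=-0.298;e=np.array([np.cos(y),np.sin(y)])
print("rod from base",near+70*e,"gauge tip-24",g1-24*e)
def lat(p): 
    r=np.array([608,-36.5]);return (p-r)@e,(p-r)@np.array([-e[1],e[0]])
for p in (b0,b1,near,g0,g1): print(lat(p))
s=lambda x,y:(cs["side"],200+(x+.5)/5-.5,150+(y+.5)/5-.5)
C=lambda x,y:(cs["scene"],180+(x+.5)/6-.5,150+(y+.5)/6-.5)
rt=[s(414,205),C(358,263)];x=tri(*rt);print(x,rms(x,*rt))
for n,p,z in (("rod",(414,205),112),("gtipN",(325,216),zg),("gtipS",(334,266),zg),("gNW",(224,227),zg),("baseSE",(491,390),10),("baseSW",(296,415),10)):
  print(n,atz(*s(*p),z)[:2],lat(atz(*s(*p),z)[:2]))
# collar height: project underside
st=np.array([608,-36.5])
E
```

```text
base [543.6 -17. ] [592.3 -32.2] -0.30241377440889844
edges yaw [np.float64(-0.3099789022267251), np.float64(-0.29484845983151403)] width 94.67568778314575
plate [588.6 -31. ] 43.608359516040295
base near edge mid [539.  -15.8]
gauge [532.  -14.6] [563.9 -24.4] -0.2970124060423878 43.38328024938798
rod from base [605.9 -36.3] gauge tip-24 [540.9 -17.3]
(np.float64(-67.26708598713905), np.float64(-0.29595003572704925))
(np.float64(-16.238464751535204), np.float64(-0.5211803208607977))
(np.float64(-72.04320979698527), np.float64(-0.423757900990573))
(np.float64(-79.05445060952633), np.float64(-1.4177334261035135))
(np.float64(-45.747543481757866), np.float64(-1.3848397151831762))
[607.9 -37.1 111.4] [array([-0.2, -0.1]), array([-0.1,  0.1])]
rod [607.8 -38. ] (np.float64(0.23340592414226818), np.float64(-1.5018270626558645))
gtipN [573.1  -6.6] (np.float64(-42.115719029600555), np.float64(18.369826549385113))
gtipS [561.2 -39.2] (np.float64(-43.966703534698425), np.float64(-16.31806762711321))
gNW [522.1  10.1] (np.float64(-95.82934090585498), np.float64(19.35106450275481))
baseSE [629.5 -95.6] (np.float64(37.86649172101056), np.float64(-50.21169794621797))
baseSW [528.1 -63.8] (np.float64(-68.38935139384552), np.float64(-49.512854867700824))
```

{"op": "step_arm", "data": {
  "commands": [
    [[0.006,0.022,-0.4],0],
    [[0,0,-0.37],0],
    [[0,0,0],0],
    [[0,0,0],0]
  ]
}}

```text
time_s: 4.8
eef_pos: [465.3, 7.9, 44.9]
ee_rot: [0.106, -0.699, 0.106, 0.699]
force: [-0.4, 0.4, -3.2]
grip_width: 0.239
```

```bash
python3 - <<'E'
from h import *
from rig import capture
state()
import pickle
cs={n:capture(n) for n in ["scene","side","wrist"]}
pickle.dump(cs,open("c4.pkl","wb"))
crop(cs["wrist"],170,0,345,130,4.5,"pics/w6.png")
crop(cs["side"],200,150,320,240,6,"pics/s6.png")
E
```

```text
t4.80 pos [465.3   7.9  44.9] jawyaw -1.871 x [-0.  0. -1.] F [-0.4  0.4 -3.2] T [ 0.04  0.1  -0.03] w0.239 q [-0.24  0.46  1.89 -0.    0.8   1.64]
```

View pics/w6.png

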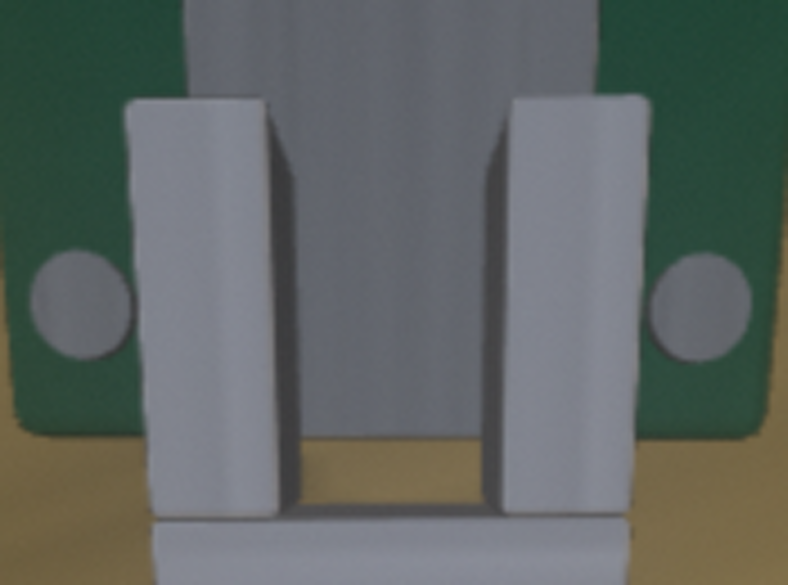

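View pics/s6.png

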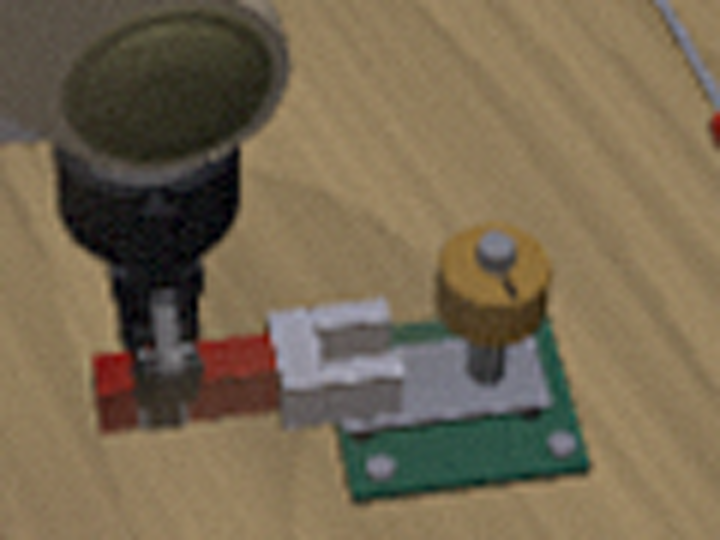

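{"op": "step_arm", "data": {
  "commands": [
    [[0.24,-0.073,0],0],
    [[0.24,-0.073,0],0],
    [[0.24,-0.073,0],0],
    [[0.24,-0.073,0],0],
    [[0,0,0],0]
  ]
}}

```text
time_s: 5.45
eef_pos: [505.0, -3.7, 44.7]
ee_rot: [-0.105, 0.7, -0.106, -0.699]
force: [-1.1, -0.1, -3.3]
grip_width: 0.24
```

```bash
python3 - <<'E'
from h import *
from rig import capture
state()
import pickle
cs={n:capture(n) for n in ["side","wrist"]}
crop(cs["wrist"],130,0,385,190,3,"pics/w7.png")
crop(cs["side"],200,150,320,240,6,"pics/s7.png")
E
```

```text
t5.45 pos [505.   -3.7  44.7] jawyaw -1.870 x [ 0.001 -0.    -1.   ] F [-1.1 -0.1 -3.3] T [-0.01  0.15  0.02] w0.240 q [-0.24  0.52  1.77 -0.    0.85  1.63]
```

View pics/w7.png

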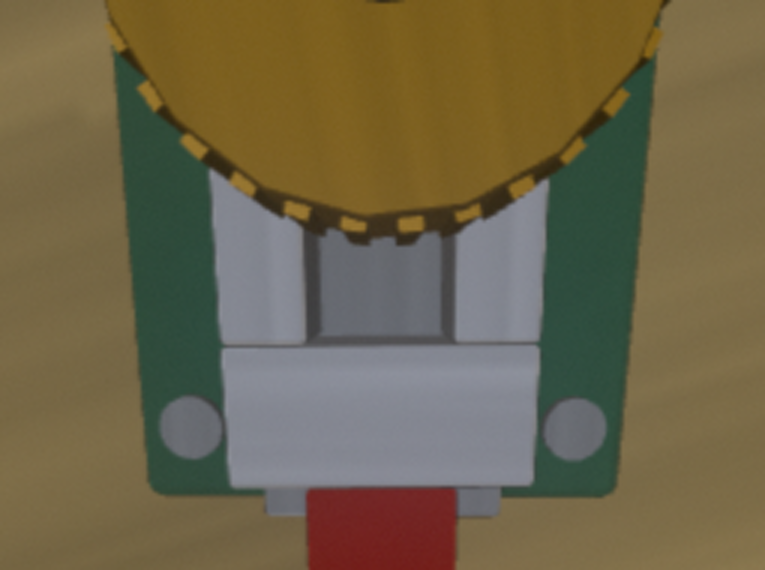

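View pics/s7.png

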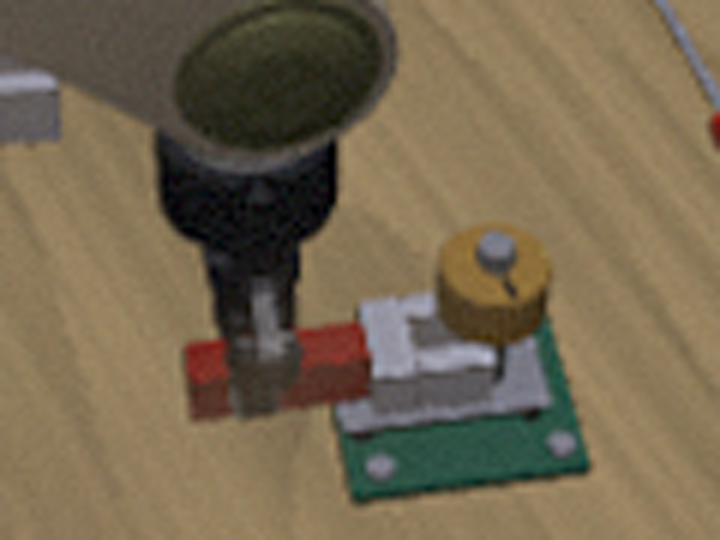

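{"op": "step_arm", "data": {
  "commands": [
    [[0.14,-0.05,0],0],
    [[0.14,-0.044,0],0],
    [[0.14,-0.044,0],0],
    [[0,0,0],0]
  ]
}}

```text
time_s: 5.95
eef_pos: [521.2, -9.1, 44.8]
ee_rot: [-0.105, 0.7, -0.105, -0.699]
force: [-0.7, 0.1, -2.6]
grip_width: 0.241
```

```bash
python3 - <<'E'
from h import *
from rig import capture
state()
import pickle
cs={n:capture(n) for n in ["side","wrist"]}
crop(cs["wrist"],130,0,385,190,3,"pics/w8.png")
crop(cs["side"],200,150,320,240,6,"pics/s8.png")
E
```

```text
t5.95 pos [521.2  -9.1  44.8] jawyaw -1.870 x [ 0.001 -0.    -1.   ] F [-0.7  0.1 -2.6] T [-0.03  0.12  0.  ] w0.241 q [-0.24  0.55  1.72 -0.    0.87  1.63]
```

View pics/s8.png

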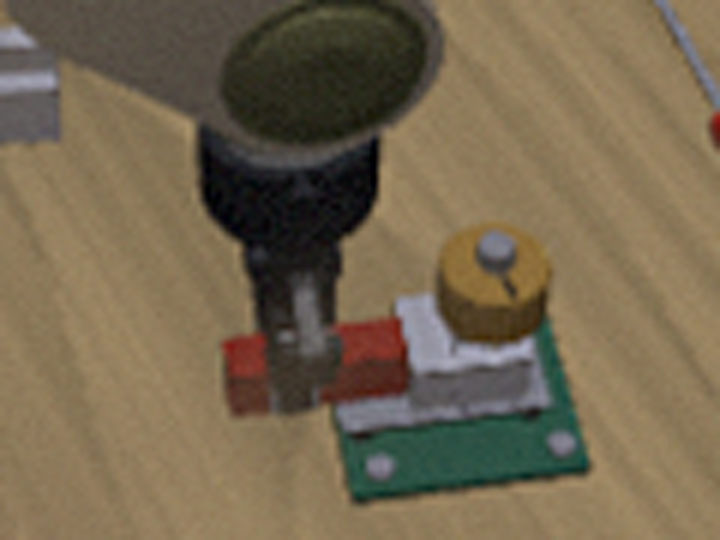

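View pics/w8.png

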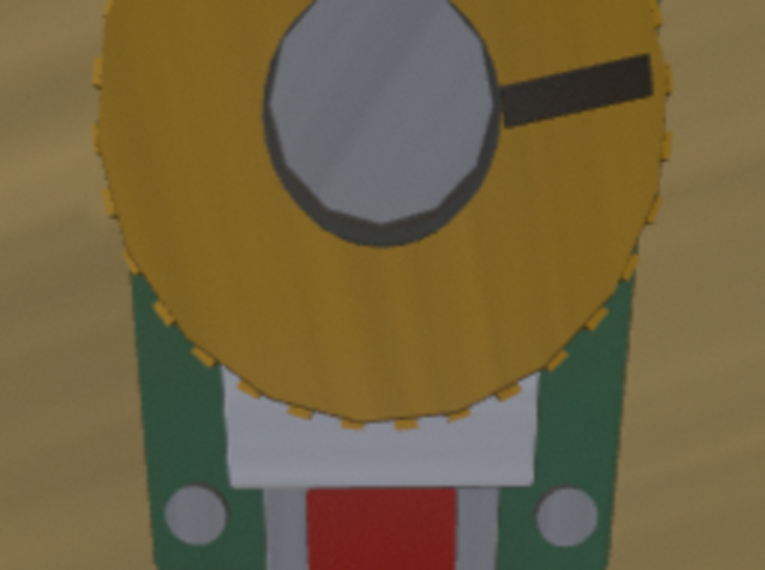

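{"op": "step_arm", "data": {
  "commands": [
    [[0.06,-0.018,0],0],
    [[0.06,-0.018,0],0],
    [[0.06,-0.018,0],0],
    [[0,0,0],0]
  ]
}}

```text
time_s: 6.45
eef_pos: [528.0, -11.0, 44.7]
ee_rot: [-0.105, 0.699, -0.105, -0.699]
force: [-0.4, 0.1, -2.5]
grip_width: 0.238
```

{"op": "step_arm", "data": {
  "commands": [
    [[0.024,-0.007,0],0],
    [[0.024,-0.007,0],0],
    [[0,0,0],0]
  ]
}}

```text
time_s: 6.75
eef_pos: [529.7, -11.5, 44.7]
ee_rot: [-0.105, 0.699, -0.105, -0.699]
force: [0.1, -0.2, -2.8]
grip_width: 0.238
```

{"op": "step_arm", "data": {
  "commands": [
    [[0.024,-0.007,0],0],
    [[0,0,0],0]
  ]
}}

```text
time_s: 6.95
eef_pos: [530.6, -11.8, 44.7]
ee_rot: [-0.105, 0.699, -0.105, -0.699]
force: [0.1, -0.4, -3.3]
grip_width: 0.236
```

{"op": "step_arm", "data": {
  "commands": [
    [[0.024,-0.007,0],0],
    [[0,0,0],0]
  ]
}}

```text
time_s: 7.15
eef_pos: [531.5, -12.0, 44.7]
ee_rot: [0.105, -0.699, 0.105, 0.699]
force: [-0.2, 0.3, -3.4]
grip_width: 0.238
```

{"op": "step_arm", "data": {
  "commands": [
    [[0.024,-0.007,0],0],
    [[0,0,0],0]
  ]
}}

```text
time_s: 7.35
eef_pos: [531.6, -12.0, 44.5]
ee_rot: [0.105, -0.698, 0.105, 0.7]
force: [-4.9, 2.2, -0.7]
grip_width: 0.239
```

{"op": "step_arm", "data": {
  "commands": [
    [[-0.024,0.007,-0.05],0],
    [[0,0,-0.04],0],
    [[0,0,0],0]
  ]
}}

```text
time_s: 7.65
eef_pos: [531.5, -12.1, 40.9]
ee_rot: [-0.105, 0.699, -0.105, -0.699]
force: [0.7, 0.4, -3.2]
grip_width: 0.241
```

{"op": "step_arm", "data": {
  "commands": [
    [[0,0,-0.015],0],
    [[0,0,0],0]
  ]
}}

```text
time_s: 7.85
eef_pos: [531.6, -12.1, 40.5]
ee_rot: [-0.105, 0.699, -0.105, -0.699]
force: [-1.0, 0.2, -1.6]
grip_width: 0.24
```

{"op": "step_arm", "data": {
  "commands": [
    [[0,0,-0.012],0],
    [[0,0,0],0]
  ]
}}

```text
time_s: 8.05
eef_pos: [531.6, -12.0, 40.3]
ee_rot: [-0.105, 0.699, -0.105, -0.699]
force: [-2.7, 0.3, 1.2]
grip_width: 0.242
```

```bash
python3 - <<'E'
from h import *
state()
E
```

```text
t8.05 pos [531.6 -12.   40.3] jawyaw -1.870 x [ 0. -0. -1.] F [-2.7  0.3  1.2] T [ 0.01  0.43 -0.01] w0.242 q [-0.24  0.58  1.69 -0.    0.87  1.63]
```

{"op": "step_arm", "data": {
  "commands": [
    [[0,0,0],0],
    [[0,0,0],0],
    [[0,0,0],0],
    [[0,0,0],0]
  ],
  "gripper": -0.3
}}

```text
time_s: 8.45
eef_pos: [531.6, -12.1, 40.1]
ee_rot: [-0.105, 0.699, -0.105, -0.699]
force: [-0.2, -0.3, -0.6]
grip_width: 0.655
```

```bash
python3 - <<'E'
from h import *
from rig import capture
state()
import pickle
cs={n:capture(n) for n in ["scene","side","wrist"]}
pickle.dump(cs,open("c9.pkl","wb"))
cv2.imwrite("pics/w9.png",cs["wrist"]["image"])
crop(cs["side"],200,150,320,240,6,"pics/s9.png")
E
```

```text
t8.45 pos [531.6 -12.1  40.1] jawyaw -1.870 x [ 0. -0. -1.] F [-0.2 -0.3 -0.6] T [0.05 0.03 0.03] w0.655 q [-0.24  0.58  1.69  0.    0.87  1.63]
```

View pics/s9.png

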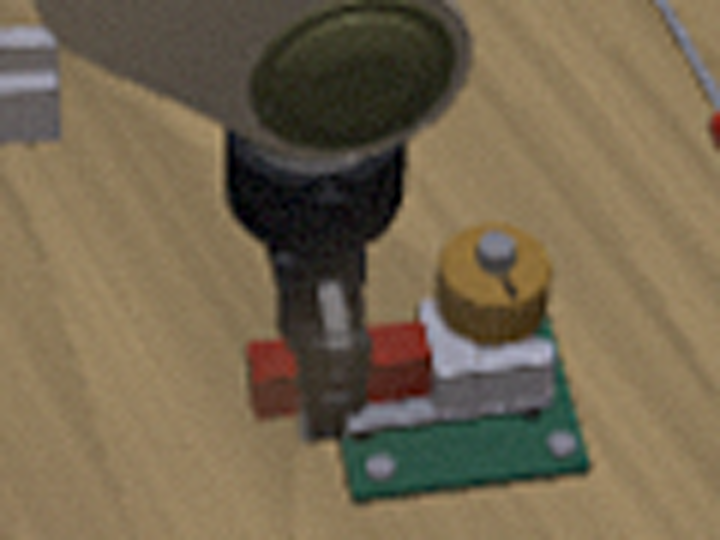

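View pics/w9.png

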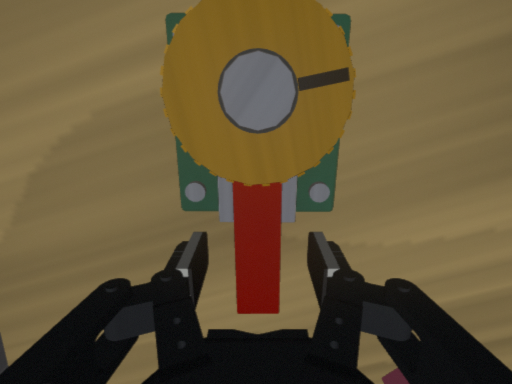

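```bash
python3 - <<'E'
from h import *
import pickle
np.set_printoptions(precision=1,suppress=True)
cs=pickle.load(open("c9.pkl","rb"))
t=np.linspace(0,6.283,200)
for xy in ((607.5,-36.5),(608,-37)):
  for zt in (91,93,95,97,99):
    f=lambda n,z,r=24: np.array([proj(cs[n],[xy[0]+r*np.cos(a),xy[1]+r*np.sin(a),z]) for a in t])
    w=f("wrist",zt);s=(f("side",zt)-[200,150])*6+2.5;b=(f("side",zt-30)-[200,150])*6+2.5
    print(xy,zt,"W L%.1f R%.1f B%.1f T%.1f"%(w[:,0].min(),w[:,0].max(),w[:,1].max(),w[:,1].min()),"S L%.0f R%.0f T%.0f bot%.0f"%(s[:,0].min(),s[:,0].max(),s[:,1].min(),b[:,1].max()))
print((proj(cs["side"],[607.5,-36.5,112])-[200,150])*6+2.5,proj(cs["wrist"],[607.5,-36.5,112]))
E
```

```text
(607.5, -36.5) 91 W L168.5 R344.5 B171.9 T-15.8 S L437 R547 T235 bot362
(607.5, -36.5) 93 W L166.2 R346.7 B173.7 T-19.0 S L437 R547 T232 bot359
(607.5, -36.5) 95 W L163.8 R349.1 B175.5 T-22.3 S L437 R548 T229 bot357
(607.5, -36.5) 97 W L161.3 R351.5 B177.4 T-25.9 S L437 R548 T226 bot354
(607.5, -36.5) 99 W L158.6 R354.2 B179.4 T-29.6 S L438 R548 T223 bot351
(608, -37) 91 W L169.5 R345.9 B169.9 T-18.8 S L438 R549 T236 bot363
(608, -37) 93 W L167.2 R348.2 B171.6 T-22.0 S L439 R549 T233 bot360
(608, -37) 95 W L164.8 R350.6 B173.4 T-25.5 S L439 R549 T230 bot357
(608, -37) 97 W L162.3 R353.1 B175.3 T-29.1 S L439 R550 T226 bot354
(608, -37) 99 W L159.7 R355.8 B177.2 T-33.0 S L439 R550 T223 bot351
[494.6 244. ] [256.2  83.8]
```

{"op": "step_arm", "data": {
  "commands": [
    [[0,0,0.5],0],
    [[0,0,0.8],0],
    [[0,0,0.8],0],
    [[0,0,0.7],0.0475],
    [[0,0,0],0.0475]
  ]
}}

```text
time_s: 9.1
eef_pos: [533.1, -12.3, 155.8]
ee_rot: [0.003, 0.709, 0.001, -0.705]
force: [0.4, 0.9, -0.9]
grip_width: 0.651
```

{"op": "step_arm", "data": {
  "commands": [
    [[0.4,-0.12,0],0.0475],
    [[0.4,-0.12,0],0.0475],
    [[0.4,-0.12,0],0.0475],
    [[0.4,-0.12,0],0.0475],
    [[0.285,-0.12,0],0.0475]
  ],
  "gripper": -0.7
}}

```text
time_s: 9.6
eef_pos: [607.6, -36.2, 151.9]
ee_rot: [0.26, 0.658, 0.26, -0.658]
force: [-0.9, 0.4, -0.8]
grip_width: 0.853
```

{"op": "step_arm", "data": {
  "commands": [
    [[0,0,0],0.0475],
    [[0,0,0],0.0475],
    [[0,0,0],0.0475],
    [[0,0,0],0.0475],
    [[0,0,0],0.0475]
  ]
}}

```text
time_s: 10.1
eef_pos: [606.9, -36.0, 151.9]
ee_rot: [-0.481, -0.518, -0.481, 0.518]
force: [-1.0, 0.0, -0.6]
grip_width: 0.847
```

{"op": "step_arm", "data": {
  "commands": [
    [[0,0,0],0.0475],
    [[0,0,0],0.0475],
    [[0,0,0],0.0475],
    [[0,0,0],0.0475],
    [[0,0,0],0.0475]
  ]
}}

```text
time_s: 10.6
eef_pos: [606.8, -36.0, 151.9]
ee_rot: [0.637, 0.307, 0.637, -0.307]
force: [-0.6, -0.1, -0.2]
grip_width: 0.851
```

{"op": "step_arm", "data": {
  "commands": [
    [[0,0,0],0.0475],
    [[0,0,0],0.0475],
    [[0,0,0],0.0475],
    [[0,0,0],0.0475],
    [[0,0,0],0.0475]
  ]
}}

```text
time_s: 11.1
eef_pos: [606.8, -36.0, 151.9]
ee_rot: [0.705, 0.054, 0.705, -0.054]
force: [-0.1, -0.1, -0.7]
grip_width: 0.848
```

{"op": "step_arm", "data": {
  "commands": [
    [[0,0,0],0.0475],
    [[0,0,0],0.0475],
    [[0,0,0],0.0475],
    [[0,0,0],0.0475],
    [[0,0,0],0.0475]
  ]
}}

```text
time_s: 11.6
eef_pos: [606.9, -36.0, 151.9]
ee_rot: [0.676, -0.207, 0.676, 0.207]
force: [0.4, 0.7, 0.4]
grip_width: 0.848
```

{"op": "step_arm", "data": {
  "commands": [
    [[0,0,0],0],
    [[0,0,0],0]
  ]
}}

```text
time_s: 11.8
eef_pos: [606.9, -36.0, 152.0]
ee_rot: [0.677, -0.204, 0.677, 0.204]
force: [0.4, 0.1, 0.3]
grip_width: 0.847
```

```bash
python3 - <<'E'
from h import *
from rig import capture
state()
import pickle
cs={n:capture(n) for n in ["scene","side","wrist"]}
pickle.dump(cs,open("c10.pkl","wb"))
cv2.imwrite("pics/w10.png",cs["wrist"]["image"])
crop(cs["side"],200,120,340,240,5,"pics/s10.png")
E
```

```text
t11.80 pos [606.9 -36.  152. ] jawyaw 2.155 x [-0.  0. -1.] F [0.4 0.1 0.3] T [0.04 0.03 0.05] w0.847 q [-0.25  0.57  1.35  0.    1.22 -2.41]
```

View pics/s10.png

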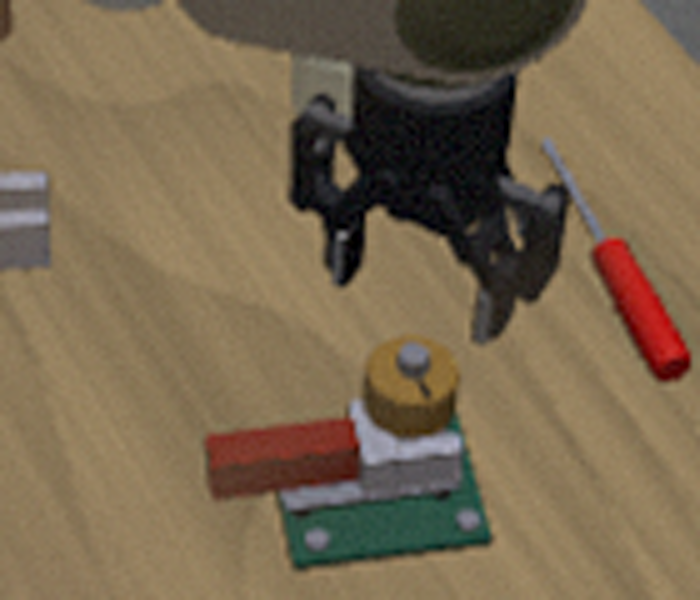

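View pics/w10.png

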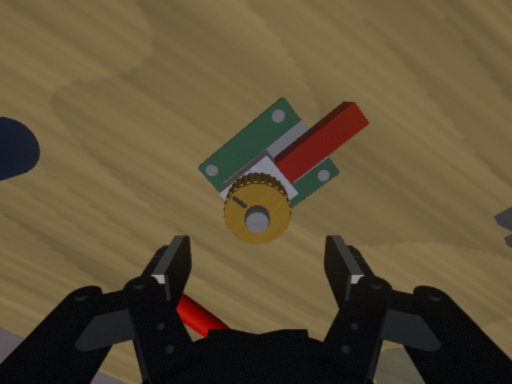

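```bash
python3 - <<'E'
from h import *
import pickle
np.set_printoptions(precision=1,suppress=True)
cs=pickle.load(open("c10.pkl","rb"))
print(atz(cs["wrist"],257.5,220,112), cs["wrist"]["origin"])
for z in(91,94,97,100):
  t=np.linspace(0,6.283,200);w=np.array([proj(cs["wrist"],[607+24*np.cos(a),-36+24*np.sin(a),z]) for a in t]);print(z,w.min(0),w.max(0))
crop(cs["wrist"],190,160,330,260,5.5,"pics/w10c.png")
E
```

```text
[604.5 -36.7 112. ] [538.7 -80.4 284.5]
91 [224.2 180.4] [288.6 240. ]
94 [223.8 181.6] [289.  241.9]
97 [223.3 182.8] [289.5 243.8]
100 [222.8 184.1] [289.9 245.9]
```

View pics/w10c.png

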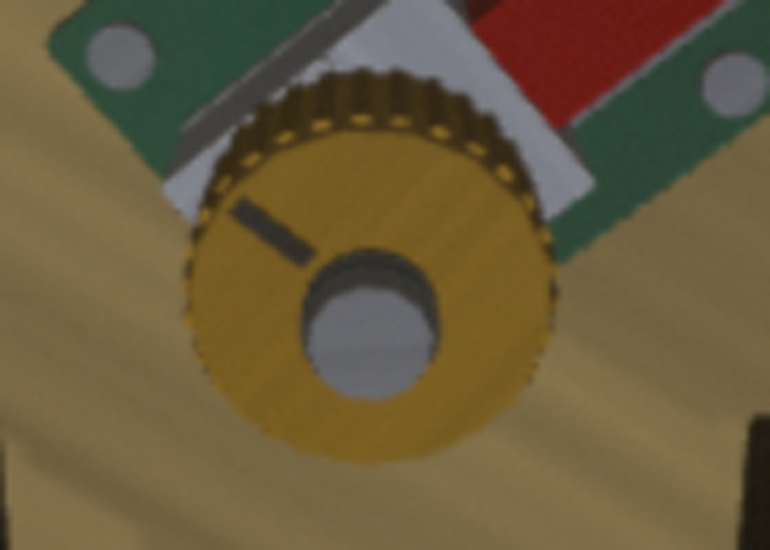

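{"op": "step_arm", "data": {
  "commands": [
    [[0,0,-0.5],0],
    [[0,0,-0.5],0],
    [[0,0,-0.45],0],
    [[0,0,-0.3],0],
    [[0,0,0],0]
  ]
}}

```text
time_s: 12.45
eef_pos: [606.2, -35.9, 80.5]
ee_rot: [0.676, -0.204, 0.678, 0.205]
force: [-0.1, 0.0, -0.4]
grip_width: 0.85
```

```bash
python3 - <<'E'
from h import *
from rig import capture
state()
cs={n:capture(n) for n in ["scene","side","wrist"]}
cv2.imwrite("pics/w11.png",cs["wrist"]["image"])
crop(cs["side"],200,120,340,240,5,"pics/s11.png")
E
```

```text
t12.45 pos [606.2 -35.9  80.5] jawyaw 2.158 x [-0.003  0.001 -1.   ] F [-0.1  0.  -0.4] T [ 0.01  0.07 -0.05] w0.850 q [-0.25  0.65  1.42 -0.    1.07 -2.41]
```

View pics/s11.png

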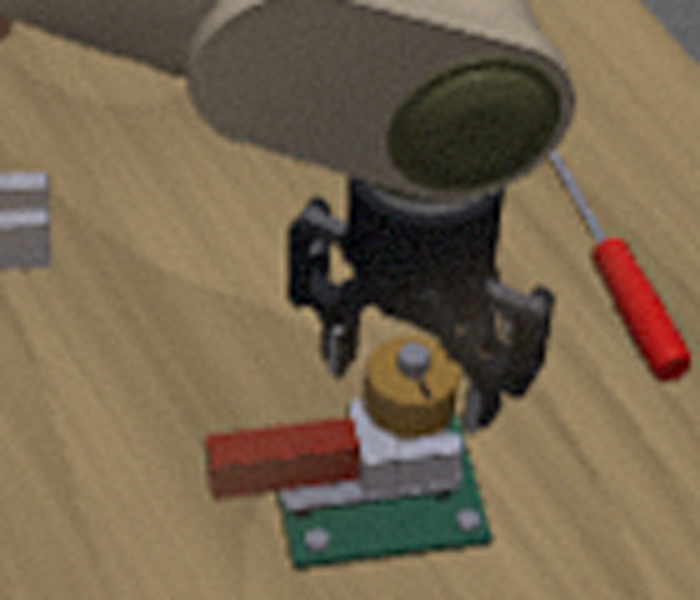

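View pics/w11.png

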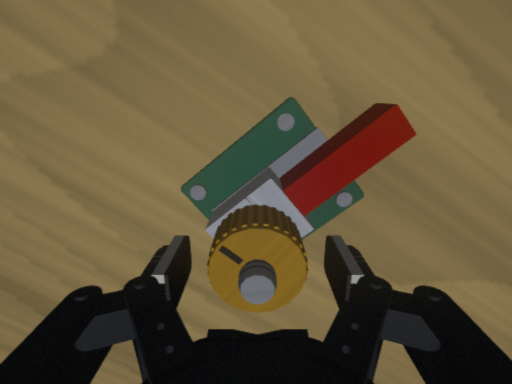

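{"op": "step_arm", "data": {
  "commands": [
    [[0,0,0],0],
    [[0,0,0],0],
    [[0,0,0],0],
    [[0,0,0],0],
    [[0,0,0],0]
  ],
  "gripper": 1,
  "force": 70
}}

```text
time_s: 13.1
eef_pos: [607.3, -36.2, 83.2]
ee_rot: [0.677, -0.205, 0.676, 0.205]
force: [-1.6, -0.7, 5.3]
grip_width: 0.542
```

```bash
python3 - <<'E'
from h import *
from rig import capture
state()
cs={n:capture(n) for n in ["side","wrist"]}
state()
cv2.imwrite("pics/w12.png",cs["wrist"]["image"])
crop(cs["side"],200,120,340,240,5,"pics/s12.png")
E
```

```text
t13.10 pos [607.3 -36.2  83.2] jawyaw 2.159 x [ 0.002 -0.001 -1.   ] F [-1.6 -0.7  5.3] T [-0.08  0.27 -0.05] w0.542 q [-0.25  0.65  1.42 -0.    1.07 -2.41]
t13.20 pos [607.3 -36.2  83.2] jawyaw 2.159 x [ 0.002 -0.001 -1.   ] F [-1.7 -0.4  5.3] T [-0.02  0.24 -0.01] w0.537 q [-0.25  0.65  1.42 -0.    1.07 -2.41]
```

View pics/w12.png

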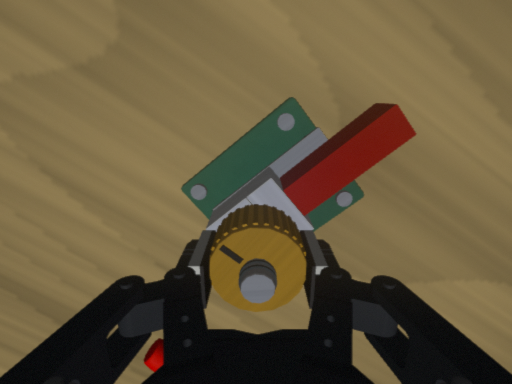

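View pics/s12.png

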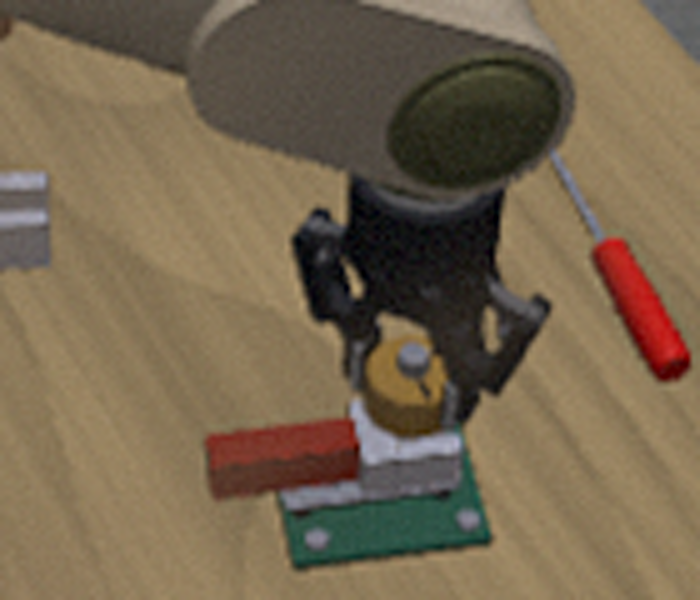

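{"op": "step_arm", "data": {
  "commands": [
    [[0,0,-0.006],-0.016],
    [[0,0,-0.012],-0.032],
    [[0,0,-0.012],-0.032],
    [[0,0,-0.012],-0.032],
    [[0,0,-0.012],-0.032]
  ]
}}

```text
time_s: 13.7
eef_pos: [607.2, -35.8, 81.0]
ee_rot: [0.706, -0.047, 0.705, 0.047]
force: [-2.6, 2.0, 6.8]
grip_width: 0.544
```

```bash
python3 -c "
from h import *
state()"
```

```text
t13.70 pos [607.2 -35.8  81. ] jawyaw 1.703 x [ 0.001 -0.    -1.   ] F [-2.6  2.   6.8] T [0.21 0.43 0.27] w0.544 q [-0.25  0.65  1.42  0.    1.07 -1.95]
```

{"op": "step_arm", "data": {
  "commands": [
    [[0,0,-0.012],-0.032],
    [[0,0,-0.012],-0.032],
    [[0,0,-0.012],-0.032],
    [[0,0,-0.012],-0.032],
    [[0,0,-0.012],-0.032]
  ]
}}

```text
time_s: 14.2
eef_pos: [607.2, -35.4, 78.7]
ee_rot: [0.695, 0.13, 0.695, -0.13]
force: [-1.3, 4.9, 6.4]
grip_width: 0.543
```

```bash
python3 -c "
from h import *
state()"
```

```text
t14.20 pos [607.2 -35.4  78.7] jawyaw 1.201 x [ 0.001  0.    -1.   ] F [-1.3  4.9  6.4] T [0.52 0.29 0.24] w0.543 q [-0.25  0.66  1.42  0.    1.07 -1.45]
```

{"op": "step_arm", "data": {
  "commands": [
    [[0,0,-0.012],-0.032],
    [[0,0,-0.012],-0.032],
    [[0,0,-0.012],-0.032],
    [[0,0,-0.012],-0.032],
    [[0,0,-0.012],-0.032]
  ]
}}

```text
time_s: 14.7
eef_pos: [607.5, -35.0, 76.3]
ee_rot: [0.641, 0.299, 0.64, -0.298]
force: [0.4, 6.3, 6.8]
grip_width: 0.542
```

```bash
python3 -c "
from h import *
state()"
```

```text
t14.70 pos [607.5 -35.   76.3] jawyaw 0.698 x [ 0.002  0.001 -1.   ] F [0.4 6.3 6.8] T [0.79 0.06 0.26] w0.542 q [-0.25  0.66  1.42  0.    1.06 -0.95]
```

{"op": "step_arm", "data": {
  "commands": [
    [[0,0,-0.012],-0.032],
    [[0,0,-0.012],-0.032],
    [[0,0,-0.012],-0.032],
    [[0,0,-0.012],-0.032],
    [[0,0,-0.012],-0.032]
  ]
}}

```text
time_s: 15.2
eef_pos: [607.9, -34.8, 73.9]
ee_rot: [0.547, 0.45, 0.546, -0.448]
force: [3.6, 7.6, 4.9]
grip_width: 0.54
```

```bash
python3 -c "
from h import *
state()"
```

```text
t15.20 pos [607.9 -34.8  73.9] jawyaw 0.195 x [ 0.003  0.001 -1.   ] F [3.6 7.6 4.9] T [ 1.08 -0.28  0.24] w0.540 q [-0.25  0.66  1.42  0.    1.05 -0.45]
```

```bash
cat >> h.py <<'E'
def tz():
    from rig import ctrl
    s=ctrl.sense();q=s["ee_rot"];M=R.from_quat([q[1],q[2],q[3],q[0]]).as_matrix();y=M[:,1]
    turned=(2.159-np.arctan2(y[1],y[0]))%(2*np.pi)
    l="t%.2f turned %.3f Tz %.3f z %.1f F %s w%.3f"%(s["time_s"],turned,s["wrist_torque"][2],s["eef_pos"][2],np.round(s["force"],1),s["grip_width"])
    print(l); open("log.txt","a").write(l+"\n")
E
```

{"op": "step_arm", "data": {
  "commands": [
    [[0,0,-0.006],-0.016],
    [[0,0,-0.006],-0.016],
    [[0,0,-0.006],-0.016]
  ]
}}

```text
time_s: 15.5
eef_pos: [608.0, -34.8, 73.2]
ee_rot: [0.512, 0.489, 0.511, -0.487]
force: [4.4, 6.8, 4.2]
grip_width: 0.539
```

```bash
python3 -c "
from h import *
tz()"
```

```text
t15.50 turned 2.112 Tz 0.285 z 73.2 F [4.4 6.8 4.2] w0.539
```

{"op": "step_arm", "data": {
  "commands": [
    [[0,0,-0.006],-0.016],
    [[0,0,-0.006],-0.016],
    [[0,0,-0.006],-0.016]
  ]
}}

```text
time_s: 15.8
eef_pos: [608.1, -34.8, 72.5]
ee_rot: [0.474, 0.527, 0.473, -0.524]
force: [5.0, 7.0, 3.9]
grip_width: 0.544
```

```bash
python3 -c "
from h import *
tz()"
```

```text
t15.80 turned 2.263 Tz 0.291 z 72.5 F [5.  7.  3.9] w0.544
```

{"op": "step_arm", "data": {
  "commands": [
    [[0,0,-0.006],-0.016],
    [[0,0,-0.006],-0.016],
    [[0,0,-0.006],-0.016]
  ]
}}

```text
time_s: 16.1
eef_pos: [608.3, -34.8, 71.8]
ee_rot: [0.433, 0.561, 0.432, -0.558]
force: [5.4, 6.2, 2.5]
grip_width: 0.543
```

```bash
python3 -c "
from h import *
tz()"
```

```text
t16.10 turned 2.414 Tz 0.252 z 71.8 F [5.4 6.2 2.5] w0.543
```

{"op": "step_arm", "data": {
  "commands": [
    [[0,0,-0.006],-0.016],
    [[0,0,-0.006],-0.016],
    [[0,0,-0.006],-0.016]
  ]
}}

```text
time_s: 16.4
eef_pos: [608.4, -34.9, 71.0]
ee_rot: [0.39, 0.592, 0.388, -0.589]
force: [6.4, 6.9, 2.3]
grip_width: 0.541
```

```bash
python3 -c "
from h import *
tz()"
```

```text
t16.40 turned 2.565 Tz 0.294 z 71.0 F [6.4 6.9 2.3] w0.541
```

{"op": "step_arm", "data": {
  "commands": [
    [[0,0,-0.006],-0.016],
    [[0,0,-0.006],-0.016],
    [[0,0,-0.006],-0.016]
  ]
}}

```text
time_s: 16.7
eef_pos: [608.5, -34.9, 70.3]
ee_rot: [0.344, 0.62, 0.343, -0.616]
force: [6.6, 7.0, 1.8]
grip_width: 0.545
```

```bash
python3 -c "
from h import *
tz()"
```

```text
t16.70 turned 2.716 Tz 0.303 z 70.3 F [6.6 7.  1.8] w0.545
```

{"op": "step_arm", "data": {
  "commands": [
    [[0,0,-0.006],-0.016],
    [[0,0,-0.006],-0.016]
  ]
}}

```text
time_s: 16.9
eef_pos: [608.6, -35.0, 69.8]
ee_rot: [0.312, 0.636, 0.311, -0.633]
force: [7.4, 6.3, 2.1]
grip_width: 0.543
```

```bash
python3 -c "
from h import *
tz()"
```

```text
t16.90 turned 2.816 Tz 0.264 z 69.8 F [7.4 6.3 2.1] w0.543
```

{"op": "step_arm", "data": {
  "commands": [
    [[0,0,-0.006],-0.016],
    [[0,0,-0.006],-0.016]
  ]
}}

```text
time_s: 17.1
eef_pos: [608.7, -35.1, 69.4]
ee_rot: [0.28, 0.651, 0.279, -0.648]
force: [8.0, 6.6, 1.3]
grip_width: 0.54
```

```bash
python3 -c "
from h import *
tz()"
```

```text
t17.10 turned 2.917 Tz 0.281 z 69.4 F [8.  6.6 1.3] w0.540
```

{"op": "step_arm", "data": {
  "commands": [
    [[0,0,-0.006],-0.016],
    [[0,0,-0.006],-0.016]
  ]
}}

```text
time_s: 17.3
eef_pos: [608.7, -35.1, 68.9]
ee_rot: [0.247, 0.665, 0.246, -0.661]
force: [7.9, 5.6, 1.3]
grip_width: 0.545
```

```bash
python3 -c "
from h import *
tz()"
```

```text
t17.30 turned 3.017 Tz 0.318 z 68.9 F [7.9 5.6 1.3] w0.545
```

{"op": "step_arm", "data": {
  "commands": [
    [[0,0,-0.006],-0.016],
    [[0,0,-0.006],-0.016]
  ]
}}

```text
time_s: 17.5
eef_pos: [608.8, -35.2, 68.4]
ee_rot: [0.213, 0.676, 0.213, -0.672]
force: [8.1, 5.5, 1.3]
grip_width: 0.541
```

```bash
python3 -c "
from h import *
tz()"
```

```text
t17.50 turned 3.118 Tz 0.270 z 68.4 F [8.1 5.5 1.3] w0.541
```

{"op": "step_arm", "data": {
  "commands": [
    [[0,0,-0.006],-0.016],
    [[0,0,-0.006],-0.016]
  ]
}}

```text
time_s: 17.7
eef_pos: [608.8, -35.3, 67.9]
ee_rot: [0.179, 0.686, 0.178, -0.682]
force: [8.8, 5.7, 0.9]
grip_width: 0.541
```

```bash
python3 -c "
from h import *
tz()"
```

```text
t17.70 turned 3.218 Tz 0.313 z 67.9 F [8.8 5.7 0.9] w0.541
```

{"op": "step_arm", "data": {
  "commands": [
    [[0,0,-0.006],-0.016],
    [[0,0,-0.006],-0.016]
  ]
}}

```text
time_s: 17.9
eef_pos: [608.9, -35.4, 67.5]
ee_rot: [0.145, 0.694, 0.144, -0.69]
force: [8.5, 3.9, 1.4]
grip_width: 0.54
```

```bash
python3 -c "
from h import *
tz()"
```

```text
t17.90 turned 3.319 Tz 0.352 z 67.5 F [8.5 3.9 1.4] w0.540
```

{"op": "step_arm", "data": {
  "commands": [
    [[0,0,-0.006],-0.016],
    [[0,0,-0.006],-0.016]
  ]
}}

```text
time_s: 18.1
eef_pos: [608.9, -35.5, 67.0]
ee_rot: [0.11, 0.701, 0.109, -0.696]
force: [8.1, 4.4, 0.8]
grip_width: 0.542
```

```bash
python3 -c "
from h import *
tz()"
```

```text
t18.10 turned 3.419 Tz 0.353 z 67.0 F [8.1 4.4 0.8] w0.542
```

{"op": "step_arm", "data": {
  "commands": [
    [[0,0,-0.006],-0.016]
  ]
}}

```text
time_s: 18.2
eef_pos: [608.9, -35.5, 66.8]
ee_rot: [0.092, 0.703, 0.091, -0.699]
force: [8.7, 4.1, 0.7]
grip_width: 0.539
```

```bash
python3 -c "
from h import *
tz()"
```

```text
t18.20 turned 3.470 Tz 0.365 z 66.8 F [8.7 4.1 0.7] w0.539
```

{"op": "step_arm", "data": {
  "commands": [
    [[0,0,-0.006],-0.016]
  ]
}}

```text
time_s: 18.3
eef_pos: [608.9, -35.5, 66.5]
ee_rot: [0.074, 0.705, 0.074, -0.701]
force: [7.7, 3.7, 0.6]
grip_width: 0.535
```

```bash
python3 -c "
from h import *
tz()"
```

```text
t18.30 turned 3.520 Tz 0.363 z 66.5 F [7.7 3.7 0.6] w0.535
```

{"op": "step_arm", "data": {
  "commands": [
    [[0,0,-0.006],-0.016]
  ]
}}

```text
time_s: 18.4
eef_pos: [608.9, -35.6, 66.3]
ee_rot: [0.057, 0.707, 0.056, -0.703]
force: [8.3, 3.0, 1.2]
grip_width: 0.542
```

```bash
python3 -c "
from h import *
tz()"
```

```text
t18.40 turned 3.570 Tz 0.358 z 66.3 F [8.3 3.  1.2] w0.542
```

{"op": "step_arm", "data": {
  "commands": [
    [[0,0,-0.006],-0.016]
  ]
}}

```text
time_s: 18.5
eef_pos: [608.9, -35.6, 66.0]
ee_rot: [0.039, 0.708, 0.038, -0.704]
force: [8.8, 3.8, 0.3]
grip_width: 0.541
```

```bash
python3 -c "
from h import *
tz()"
```

```text
t18.50 turned 3.620 Tz 0.338 z 66.0 F [8.8 3.8 0.3] w0.541
```

{"op": "step_arm", "data": {
  "commands": [
    [[0,0,-0.006],-0.016]
  ]
}}

```text
time_s: 18.6
eef_pos: [609.0, -35.7, 65.8]
ee_rot: [0.021, 0.709, 0.021, -0.705]
force: [8.8, 2.0, 0.6]
grip_width: 0.542
```

```bash
python3 -c "
from h import *
tz()"
```

```text
t18.60 turned 3.671 Tz 0.333 z 65.8 F [8.8 2.  0.6] w0.542
```

{"op": "step_arm", "data": {
  "commands": [
    [[0,0,-0.006],-0.016]
  ]
}}

```text
time_s: 18.7
eef_pos: [609.0, -35.7, 65.6]
ee_rot: [0.003, 0.709, 0.003, -0.705]
force: [8.7, 3.3, -0.4]
grip_width: 0.543
```

```bash
python3 -c "
from h import *
tz()"
```

```text
t18.70 turned 3.721 Tz 0.357 z 65.6 F [ 8.7  3.3 -0.4] w0.543
```

{"op": "step_arm", "data": {
  "commands": [
    [[0,0,-0.006],-0.016]
  ]
}}

```text
time_s: 18.8
eef_pos: [609.0, -35.7, 65.4]
ee_rot: [-0.015, 0.709, -0.015, -0.705]
force: [8.9, 2.9, -0.6]
grip_width: 0.54
```

```bash
python3 -c "
from h import *
tz()"
```

```text
t18.80 turned 3.771 Tz 0.369 z 65.4 F [ 8.9  2.9 -0.6] w0.540
```

{"op": "step_arm", "data": {
  "commands": [
    [[0,0,-0.006],-0.016]
  ]
}}

```text
time_s: 18.9
eef_pos: [608.9, -35.8, 65.1]
ee_rot: [-0.032, 0.709, -0.032, -0.704]
force: [8.2, 2.8, 0.1]
grip_width: 0.54
```

```bash
python3 -c "
from h import *
tz()"
```

```text
t18.90 turned 3.821 Tz 0.329 z 65.1 F [8.2 2.8 0.1] w0.540
```

{"op": "step_arm", "data": {
  "commands": [
    [[0,0,-0.006],-0.016]
  ]
}}

```text
time_s: 19.0
eef_pos: [608.9, -35.8, 64.8]
ee_rot: [-0.05, 0.708, -0.05, -0.703]
force: [8.9, 2.7, 1.0]
grip_width: 0.54
```

```bash
python3 -c "
from h import *
tz()"
```

```text
t19.00 turned 3.872 Tz 0.338 z 64.8 F [8.9 2.7 1. ] w0.540
```

Still on the springs (plateau ≈0.35). Continuing in single rows.

{"op": "step_arm", "data": {
  "commands": [
    [[0,0,-0.006],-0.016]
  ]
}}

```text
time_s: 19.1
eef_pos: [608.9, -35.9, 64.6]
ee_rot: [-0.068, 0.706, -0.068, -0.702]
force: [8.1, 1.9, 0.6]
grip_width: 0.539
```

```bash
python3 -c "
from h import *
tz()"
```

```text
t19.10 turned 3.922 Tz 0.340 z 64.6 F [8.1 1.9 0.6] w0.539
```

{"op": "step_arm", "data": {
  "commands": [
    [[0,0,-0.006],-0.016]
  ]
}}

```text
time_s: 19.2
eef_pos: [608.9, -35.9, 64.4]
ee_rot: [-0.086, 0.704, -0.085, -0.7]
force: [7.5, 1.8, 1.6]
grip_width: 0.539
```

```bash
python3 -c "
from h import *
tz()"
```

```text
t19.20 turned 3.972 Tz 0.281 z 64.4 F [7.5 1.8 1.6] w0.539
```

{"op": "step_arm", "data": {
  "commands": [
    [[0,0,-0.006],-0.016]
  ]
}}

```text
time_s: 19.3
eef_pos: [608.9, -36.0, 64.1]
ee_rot: [-0.103, 0.702, -0.103, -0.697]
force: [7.9, 1.9, 0.7]
grip_width: 0.546
```

```bash
python3 -c "
from h import *
tz()"
```

```text
t19.30 turned 4.023 Tz 0.369 z 64.1 F [7.9 1.9 0.7] w0.546
```

{"op": "step_arm", "data": {
  "commands": [
    [[0,0,-0.006],-0.016]
  ]
}}

```text
time_s: 19.4
eef_pos: [608.9, -36.0, 63.9]
ee_rot: [-0.121, 0.699, -0.121, -0.695]
force: [9.3, 1.2, -0.3]
grip_width: 0.543
```

```bash
python3 -c "
from h import *
tz()"
```

```text
t19.40 turned 4.073 Tz 0.391 z 63.9 F [ 9.3  1.2 -0.3] w0.543
```

{"op": "step_arm", "data": {
  "commands": [
    [[0,0,-0.006],-0.016]
  ]
}}

```text
time_s: 19.5
eef_pos: [608.9, -36.1, 63.7]
ee_rot: [-0.138, 0.696, -0.138, -0.691]
force: [7.8, 0.0, 0.3]
grip_width: 0.542
```

```bash
python3 -c "
from h import *
tz()"
```

```text
t19.50 turned 4.123 Tz 0.310 z 63.7 F [7.8 0.  0.3] w0.542
```

{"op": "step_arm", "data": {
  "commands": [
    [[0,0,-0.006],-0.016]
  ]
}}

```text
time_s: 19.6
eef_pos: [608.9, -36.1, 63.4]
ee_rot: [-0.156, 0.692, -0.155, -0.688]
force: [7.7, 1.0, 1.6]
grip_width: 0.54
```

```bash
python3 -c "
from h import *
tz()"
```

```text
t19.60 turned 4.173 Tz 0.392 z 63.4 F [7.7 1.  1.6] w0.540
```

{"op": "step_arm", "data": {
  "commands": [
    [[0,0,-0.006],-0.016]
  ]
}}

```text
time_s: 19.7
eef_pos: [608.9, -36.1, 63.2]
ee_rot: [-0.173, 0.688, -0.173, -0.684]
force: [7.2, 0.3, 0.4]
grip_width: 0.538
```

```bash
python3 -c "
from h import *
tz()"
```

```text
t19.70 turned 4.223 Tz 0.404 z 63.2 F [7.2 0.3 0.4] w0.538
```

{"op": "step_arm", "data": {
  "commands": [
    [[0,0,-0.006],-0.016]
  ]
}}

```text
time_s: 19.8
eef_pos: [608.8, -36.2, 63.0]
ee_rot: [-0.19, 0.683, -0.19, -0.679]
force: [7.4, 0.8, 1.0]
grip_width: 0.547
```

```bash
python3 -c "
from h import *
tz()"
```

```text
t19.80 turned 4.274 Tz 0.557 z 63.0 F [7.4 0.8 1. ] w0.547
```

{"op": "step_arm", "data": {
  "commands": [
    [[0,0,-0.004],-0.01]
  ]
}}

```text
time_s: 19.9
eef_pos: [608.8, -36.2, 62.9]
ee_rot: [-0.201, 0.68, -0.2, -0.676]
force: [7.5, 0.8, 2.1]
grip_width: 0.54
```

```bash
python3 -c "
from h import *
tz()"
```

```text
t19.90 turned 4.304 Tz 0.604 z 62.9 F [7.5 0.8 2.1] w0.540
```

{"op": "step_arm", "data": {
  "commands": [
    [[0,0,0],0]
  ]
}}

```text
time_s: 20.0
eef_pos: [608.8, -36.2, 62.9]
ee_rot: [-0.2, 0.68, -0.2, -0.676]
force: [7.4, 1.1, 0.7]
grip_width: 0.537
```

```bash
python3 -c "
from h import *
tz()"
```

```text
t20.00 turned 4.304 Tz 0.203 z 62.9 F [7.4 1.1 0.7] w0.537
```

{"op": "step_arm", "data": {
  "commands": [
    [[0,0,0],0]
  ]
}}

```text
time_s: 20.1
eef_pos: [608.8, -36.2, 62.9]
ee_rot: [-0.2, 0.68, -0.2, -0.676]
force: [7.0, 0.7, 1.0]
grip_width: 0.54
```

```bash
python3 -c "
from h import *
tz()"; cat log.txt | awk '{print $3,$5}' | tr '\n' ';'
```

```text
t20.10 turned 4.304 Tz 0.205 z 62.9 F [7.  0.7 1. ] w0.540
2.112 0.285;2.263 0.291;2.414 0.252;2.565 0.294;2.716 0.303;2.816 0.264;2.917 0.281;3.017 0.318;3.118 0.270;3.218 0.313;3.319 0.352;3.419 0.353;3.470 0.365;3.520 0.363;3.570 0.358;3.620 0.338;3.671 0.333;3.721 0.357;3.771 0.369;3.821 0.329;3.872 0.338;3.922 0.340;3.972 0.281;4.023 0.369;4.073 0.391;4.123 0.310;4.173 0.392;4.223 0.404;4.274 0.557;4.304 0.604;4.304 0.203;4.304 0.205;
```

{"op": "step_arm", "data": {
  "commands": [
    [[0,0,-0.002],-0.005]
  ]
}}

```text
time_s: 20.2
eef_pos: [608.8, -36.2, 62.8]
ee_rot: [-0.205, 0.679, -0.205, -0.675]
force: [7.1, -0.3, 2.2]
grip_width: 0.549
```

```bash
python3 -c "
from h import *
tz()"
```

```text
t20.20 turned 4.319 Tz 0.607 z 62.8 F [ 7.1 -0.3  2.2] w0.549
```

{"op": "step_arm", "data": {
  "commands": [
    [[0,0,0],0]
  ]
}}

```text
time_s: 20.3
eef_pos: [608.8, -36.2, 62.8]
ee_rot: [-0.205, 0.679, -0.205, -0.675]
force: [6.9, 0.4, 1.4]
grip_width: 0.542
```

```bash
python3 -c "
from h import *
tz()"
```

```text
t20.30 turned 4.319 Tz 0.369 z 62.8 F [6.9 0.4 1.4] w0.542
```

{"op": "step_arm", "data": {
  "commands": [
    [[0,0,0],0],
    [[0,0,0],0],
    [[0,0,0],0],
    [[0,0,0],0]
  ],
  "gripper": -0.7
}}

```text
time_s: 20.7
eef_pos: [606.8, -36.0, 61.3]
ee_rot: [0.205, -0.676, 0.205, 0.677]
force: [-0.7, -0.2, 0.4]
grip_width: 0.853
```

{"op": "step_arm", "data": {
  "commands": [
    [[0,0,0.3],0],
    [[0,0,0.6],0],
    [[0,0,0.8],0],
    [[0,0,0.8],0],
    [[0,0,0.5],0]
  ]
}}

```text
time_s: 21.2
eef_pos: [607.4, -36.2, 185.0]
ee_rot: [-0.206, 0.678, -0.205, -0.675]
force: [-0.4, 0.1, 0.3]
grip_width: 0.851
```

{"op": "step_arm", "data": {
  "commands": [
    [[-0.3,0,0.5],0],
    [[-0.5,0,0.3],0],
    [[-0.5,0,0],0],
    [[0,0,0],0]
  ]
}}

```text
time_s: 21.6
eef_pos: [553.7, -35.9, 214.9]
ee_rot: [-0.206, 0.677, -0.206, -0.676]
force: [0.5, 0.3, -1.1]
grip_width: 0.848
```

```bash
python3 - <<'E'
from h import *
from rig import capture
state()
cs={n:capture(n) for n in ["scene","side","wrist"]}
cv2.imwrite("pics/w20.png",cs["wrist"]["image"])
crop(cs["side"],220,160,320,235,7,"pics/s20.png")
cv2.imwrite("pics/sc20.png",cs["scene"]["image"])
E
```

```text
t21.60 pos [553.7 -35.9 214.9] jawyaw -2.161 x [ 0.001 -0.    -1.   ] F [ 0.5  0.3 -1.1] T [-0.03 -0.02 -0.01] w0.848 q [-0.28  0.4   1.45 -0.    1.29  1.88]
```

View pics/w20.png

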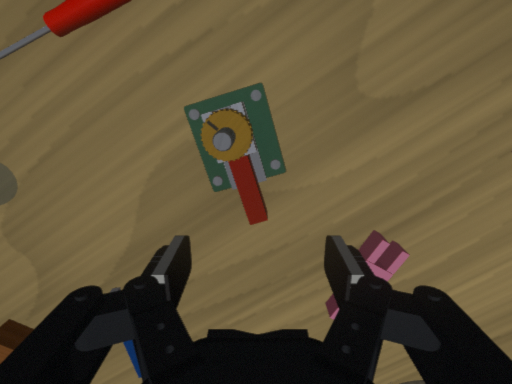

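View pics/s20.png

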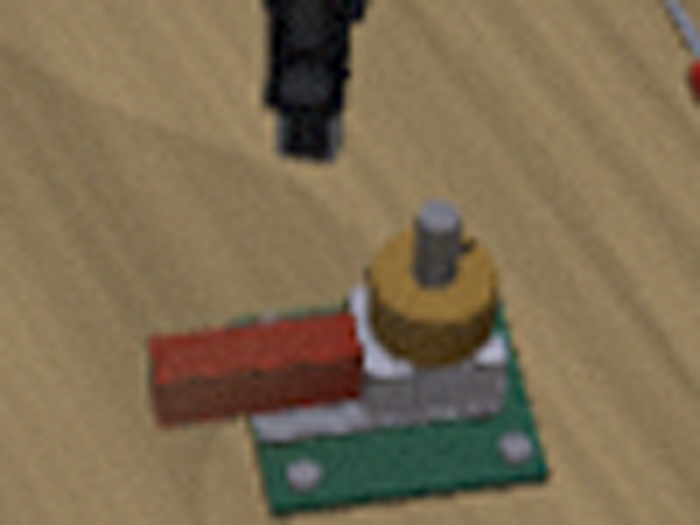

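View pics/sc20.png

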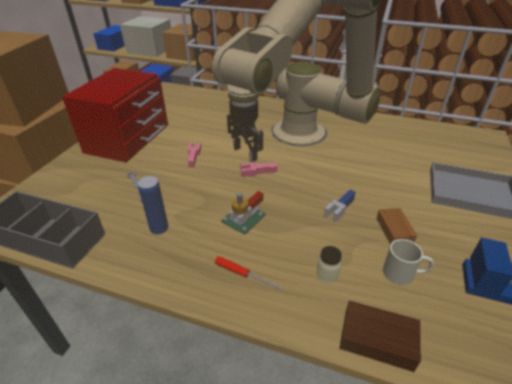

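```bash
python3 -c "
from rig import ticket
print(ticket.finish_job())"
```

```text
the job is handed in; nothing more can be done
None
```

I slid the red gauge home around the rod and let it go on the plate. I then spun the collar down about 4.32 rad in one stroke, released it, backed the arm away and handed in at about 22 s of the 72 s. No verdict was reported.

- **Home fit:** the gauge met the rod with about 5 N at the slot's closed end. I backed it off about 1 mm before lowering and releasing it.
- **Nip by feel:**

| Stage | Collar turned | Torque |
|---|---|---|
| Free turning | up to about 3.2 rad | about 0.28 N m |
| On the floating plate | from about 3.3 rad | about 0.35 N m |
| On the firm seat | from about 4.1–4.2 rad | about 0.60 N m |

- **Press estimate:** the last small step after a stop, about 0.32 N m above free turning, points to about 32 N. The angle turned past the seat gives 23–37 N.
- **Doubt about the press:** the last torque climb was steeper than your figures predict. Read as steady turning it would mean over 60 N, which the angle does not support. So the press is inferred, not measured.
- **Last pictures:** the gauge appears to lie flat under the collar with its slot around the rod. The collar's drag may have turned it slightly, within the slot's clearance. The blue gauge and the other bench items look unmoved, judged by eye, and the gripper touches nothing.

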